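Test the coil springs on the workshop's spring tester and sort them

ROBOT

A 6-joint arm with a two-finger parallel gripper is mounted at the origin on the work surface. World frame = base frame: x ahead of the robot, y to its left, z up, the work surface at z = 0. Lengths are in m, angles in rad, forces in N, time in s.
With the tool pointing down it reaches from about 0.325 to 0.9 m from the base axis. Payload 6.1 kg.
Tool frame: the origin (TCP) lies on the front face of the gripper's body, between the roots of the fingers; the fingertips stand 70 mm ahead of it and the grasp point (between the pads) lies 51 mm ahead of it; y points along the fingers, z is the direction in which the jaws open and shut, and the axes are right-handed (so a half turn about y gives the same grasp; the last joint's range is limited). The gripper opens to 87 mm and grips with 3 to 60 N. Pads are 19 mm wide; open, the fingers measure 117 mm over their backs; the gripper's body (75 mm by 190 mm) begins 51 mm behind the grasp point.
Start: joints at [1.031, 0.22, 1.526, -0, 1.395, -0.126], TCP at [0.251, 0.572, 0.292] pointing down, gripper open.
Joint ranges: [-2.98, 2.98], [-0.91, 2.08], [0.09, 2.57], [-1.24, 4.39], [0.2, 2.65], [-2.68, 2.68]. Speed limits (rad/s): [2.57, 2.57, 3.01, 3.14, 3.14, 3.14].

INTERFACE

Orientations are given as a unit quaternion [w, x, y, z].
In Python, from plant import bot gives the robot as it stands.
- The arm moves only by the tool send_rows, never from a script. Its arguments are lists of equal length, an entry for each row: "claw": the opening, from -1 (shut) to 1 (fully open), so that 0 is half open; "travel": the shift along the world's x, y, z in m, a list of three; "rot": the turn, a rotation vector about the world's x, y, z in rad, a list of three. In form: {"claw": [claw, ...], "travel": [[tx, ty, tz], ...], "rot": [[wx, wy, wz], ...]}. A call has exactly 10 rows; each row is the pose to reach, as a shift and turn from the pose measured when the call began; what a row does not reach only later rows make up. A row lasts 1/10 s, in which the tool goes at most 50 mm and 8.59 degrees, less where a joint would pass 70% of its speed; a pose out of reach is approached as far as the arm can. A call with a gripper value outside its range is refused whole. The fingers move at their own pace and stop on an object; "newtons" is the grip in N (left out, the last holds). Time passes only in rows, so rows that repeat a pose let the fingers close, or fill a call up. It gives the time, the measured TCP pose, the force and the opening at its end, in the units of the state.
- bot.read_state(): the state, without advancing time (a new reading comes with each control period).
- bot.capture(name): name is "side" or "top"; returns the picture (384x512x3 uint8, red, green, blue); there is no depth.
- bot.camera_model(name): a dict with "camera_matrix" (3x3 intrinsics, pixels), "origin" and "rotation" of the camera in the world. Camera axes: x right, y down, z forward; pixel columns grow to the right and rows downward; lengths in m; the calibration is good to about 2 mm. A picture is of the moment at which its call begins. camera_model takes no time and is no camera call.
- bot.sign_off(): hands the job in, once; it reports no verdict.
The state is a dict: "time": time; "joint_pos": joint angles; "joint_vel": joint speeds; "joint_efforts": joint torques, N m; "position": TCP position; "eef_rot": TCP orientation; "wrist_force": force on the tool from outside, world axes, zero at the start; "ft_torque": the same for the moment, N m; "width": opening from 0.0 (shut) to 1.0 (fully open).
Only numpy, scipy, OpenCV 4.12 (cv2) and the standard library are available. Lean on these libraries where they do the work, as an engineer would, in place of code of your own. Each camera call takes 0.05 s, during which the arm holds its last target. There are 200 camera calls.

TASK

Draw the tray of the slide box fully out by pressing on its thumb pad, and test the springs in it one at a time, from the narrowest to the widest: stand the spring upright on the middle of the tester plate, press its top down until it is level with the mark on the gauge post, hold it there for a second while you read the dial, and never squash it well past the mark. A spring whose needle passes the bold line at the mark goes into the square wooden tray, one whose needle stays short of it goes into the round tin. When all are sorted, push the empty tray fully home again, and leave the other things on the bench where they are.

Things in the scene. Friction and masses are not known exactly. Their poses are not given: they have to be found in the camera images.
- slide_box: Flat wooden slide box fixed to the bench, 130 mm deep (its x) x 292 mm wide (its y) x 67 mm high, open only at the front (its -x side, towards the robot); origin: centre of its underside. An inner tray slides out of it along the box's -x.
- box_tray (a joint): How far the inner tray is drawn out of the slide box, along the box's -x, in m: 0 = fully home, 0.125 = fully out (end stop). It stays where it is left; about 1.5 N moves it. The springs stand in the tray on a floor 10 mm above the bench (tray inside 115 mm along x, 256 mm along y, low rims up to 18 mm above the bench); with the tray fully out the middle of its floor lies 125 mm in front of the box's origin and clear of the roof.
- thumb_pad (a point): Centre of the top of the flat ribbed thumb pad at the front of the inner tray: 45 mm (box x) x 100 mm (box y), 30 mm above the bench, no handle; press on it from above and draw. Its front face is 22.5 mm in front of this point; the roof of the box begins 20 mm behind it when the tray is home. Moves with the tray.
- tester: Spring tester fixed to the bench: grey block 170 (its x) x 120 (its y) x 45 mm high; origin: centre of its underside. Dial in the front part of its top (its -x side), round steel plate 20 mm behind the origin, gauge post at the back (+x) edge, 95 mm high.
- plate_centre (a point): Centre of the top of the round steel tester plate (72 mm across, with a 48 mm ring drawn on it), 55 mm above the bench unloaded. The plate sinks about 1 mm for each 7.5 N on it.
- mark (a point): The height mark: tip of the thin steel blade that points from the gauge post towards the plate, at the level of its upper edge: 89 mm above the bench, that is 34 mm above the unloaded plate, 29 mm from the plate's axis on the tester's +x side. The blade does not move.
- needle (a joint): Needle of the tester's dial, rad: 0 unloaded, grows (clockwise from above) by about 0.093 rad per newton on the plate. The bold pass line on the dial is at 1.0 rad (10.7 N); thin ticks every 0.2 rad.
- keep_tray: Shallow square dark wooden tray, loose, 130 x 130 mm, walls 4 mm thick and 20 mm high, floor 4 mm; origin: centre of its underside. For springs that pass.
- scrap_tin: Shallow round steel tin, loose, 132 mm across at the rim, 18 mm high, walls 2 mm, floor 3 mm; origin: centre of its underside. For springs that fail.
- spring_a: Steel coil spring 24 mm in diameter, 44 mm high when free, with flat steel end plates, loose, standing on end; origin: centre of its lower end, its z along the spring. May be absent. Can be gripped round the coils; its stiffness is found by testing.
- top_a (a point): Centre of the upper end plate of spring_a (24 mm spring): 44 mm above the spring's origin when free, about 35 to 36 mm when pressed to the mark; coils close up at 28 mm.
- spring_b: Steel coil spring 31 mm in diameter, 44 mm high when free, with flat steel end plates, loose, standing on end; origin: centre of its lower end, its z along the spring. May be absent. Can be gripped round the coils; its stiffness is found by testing.
- top_b (a point): Centre of the upper end plate of spring_b (31 mm spring): 44 mm above the spring's origin when free, about 35 to 36 mm when pressed to the mark; coils close up at 28 mm.
- spring_c: Steel coil spring 38 mm in diameter, 44 mm high when free, with flat steel end plates, loose, standing on end; origin: centre of its lower end, its z along the spring. May be absent. Can be gripped round the coils; its stiffness is found by testing.
- top_c (a point): Centre of the upper end plate of spring_c (38 mm spring): 44 mm above the spring's origin when free, about 35 to 36 mm when pressed to the mark; coils close up at 28 mm.
- spring_d: Steel coil spring 45 mm in diameter, 44 mm high when free, with flat steel end plates, loose, standing on end; origin: centre of its lower end, its z along the spring. May be absent. Can be gripped round the coils; its stiffness is found by testing.
- top_d (a point): Centre of the upper end plate of spring_d (45 mm spring): 44 mm above the spring's origin when free, about 35 to 36 mm when pressed to the mark; coils close up at 28 mm.
- mug: Bystander: dark steel mug, 84 mm across, 95 mm high; origin: underside, middle.
- pen_cup: Bystander: steel pen cup, 76 mm across, 100 mm high, pens to 165 mm; origin: underside, middle.
- water_bottle: Bystander: red bottle with green cap, 74 mm across, 190 mm high; origin: underside, middle.
- pliers: Bystander: small pliers, 130 mm long, lying; origin: underside, middle.
- marker: Bystander: white marker with red cap, 130 mm long, lying; origin: underside, middle.
- bead_jar: Bystander: clear bead jar, 56 mm across, 60 mm high; origin: underside, middle.
There are look-alikes about, which are no part of the job. Several things have the shape of the scrap_tin; the one meant has the colours described above.

How it is judged:
By the outcome, as a careful person would: the job done as asked, in the order asked, and still so for the second after the job is handed in, with the robot touching nothing.
Of spring_a, spring_b, spring_c, spring_d only 2 to 3 are there at a start; the rules pass over those that are not, and their reading is None.
At some moment in a run one of keep_tray, scrap_tin may be knocked a few centimetres aside while the robot is not near it.
It also fails if it takes over 210 s, if anything falls off the work surface, if the arm or the gripper's body presses on something with over 40 N, if the wrist force passes 120 N, or if a joint passes its speed limit or range.

## Working session

There is one attempt and no reset: what is moved stays moved. The work goes in short steps, Python scripts to look and compute and a tool call to move; the robot and the scene stay as the last step left them, time stands still between calls to the robot, and variables do not carry over. Pictures are saved under pics/ and viewed, about 12 in all and at most 16, crops included, and the job is handed in when it is done.

Besides the shell and the picture viewer there is one more tool, called by a JSON object that holds its "api" and its "payload", one argument or row to a line. send_rows: Moves the arm, as the interface text tells. Its arguments: {"type":"object","properties":{"claw":{"type":"array"},"travel":{"type":"array"},"rot":{"type":"array"},"newtons":{"type":"number"}},"required":["claw","travel","rot"]}

```bash
mkdir -p pics; ls
cat > h.py <<'E'
import numpy as np, cv2
from plant import bot
def snap(cam,name,crop=None,scale=1):
    im=bot.capture(cam); cv2.imwrite(f'pics/{name}_raw.png',im[:,:,::-1])
    return im
def ray(cam,u,v):
    m=bot.camera_model(cam); d=np.array(m['rotation'])@np.linalg.inv(np.array(m['camera_matrix']))@np.array([u,v,1.])
    return np.array(m['origin']),d
def onz(cam,u,v,z):
    o,d=ray(cam,u,v); return o+d*(z-o[2])/d[2]
def proj(cam,p):
    m=bot.camera_model(cam); q=np.array(m['camera_matrix'])@(np.array(m['rotation']).T@(np.array(p)-np.array(m['origin']))); return q[:2]/q[2]
def view(im,name,box=None,s=1):
    if box: im=im[box[1]:box[3],box[0]:box[2]]
    im=cv2.resize(im,None,fx=s,fy=s,interpolation=cv2.INTER_CUBIC); cv2.imwrite(f'pics/{name}.png',im[:,:,::-1])
E
python3 - <<'E'
from h import *
t=snap('top','t0'); s=snap('side','s0')
view(t,'top0',None,1.5); view(s,'side0',None,1.5)
st=bot.read_state(); print(st)
for c in('top','side'): print(c,bot.camera_model(c))
E
```

```text
pics
{'time': 0.1, 'joint_pos': array([ 1.03091371e+00,  2.21150992e-01,  1.52749742e+00,  8.05631895e-06,
        1.39472169e+00, -1.26101732e-01]), 'joint_vel': array([ 0.00047685, -0.00094768, -0.00473783, -0.00086294,  0.00027362,
        0.0010898 ]), 'joint_efforts': array([ 7.70762981e-04, -4.95935762e+01, -3.88523269e+01,  7.02617364e-02,
        5.14472346e-02, -5.96228142e-05]), 'position': array([0.25106893, 0.57186989, 0.29124386]), 'eef_rot': array([-0.69143394,  0.69261992, -0.14546071,  0.14504458]), 'wrist_force': array([0.42337217, 0.33128597, 0.27626492]), 'ft_torque': array([-0.04125711, -0.01276983,  0.01226645]), 'width': 1.000182532802522}
top {'camera_matrix': array([[370.14920311,   0.        , 252.9305871 ],
       [  0.        , 370.14920311, 198.14801043],
       [  0.        ,   0.        ,   1.        ]]), 'origin': array([0.32905395, 0.06368235, 1.23377829]), 'rotation': array([-0.04103117,  0.70727101, -0.70353856,  0.05583597])}
side {'camera_matrix': array([[483.62409766,   0.        , 251.67358771],
       [  0.        , 483.62409766, 195.74266103],
       [  0.        ,   0.        ,   1.        ]]), 'origin': array([-0.50365999, -0.95794092,  0.98753431]), 'rotation': array([-0.44857798,  0.81059222, -0.32699249,  0.18653141])}
```

```bash
sed -i "s/np.array(m\['rotation'\])/RM(m)/g; 2a from scipy.spatial.transform import Rotation as R\ndef RM(m): w,x,y,z=m['rotation']; return R.from_quat([x,y,z,w]).as_matrix()" h.py
python3 -c "
from h import *
print(onz('top',256,192,0),onz('side',256,192,0), proj('top',[.251,.572,.29]),R.from_quat([0.69262,-.14546,.14504,-.69143]).as_matrix())"
```

```text
[0.5203757  0.02783568 0.        ] [6.42367450e-01 1.82377518e-01 1.11022302e-16] [ 38.78798334 280.32872794] [[ 9.15608993e-01 -9.27002375e-04  4.02068790e-01]
 [-4.02069790e-01 -1.52501999e-03  9.15607753e-01]
 [-2.35607620e-04 -9.99998407e-01 -1.76904167e-03]]
```

View pics/top0.png

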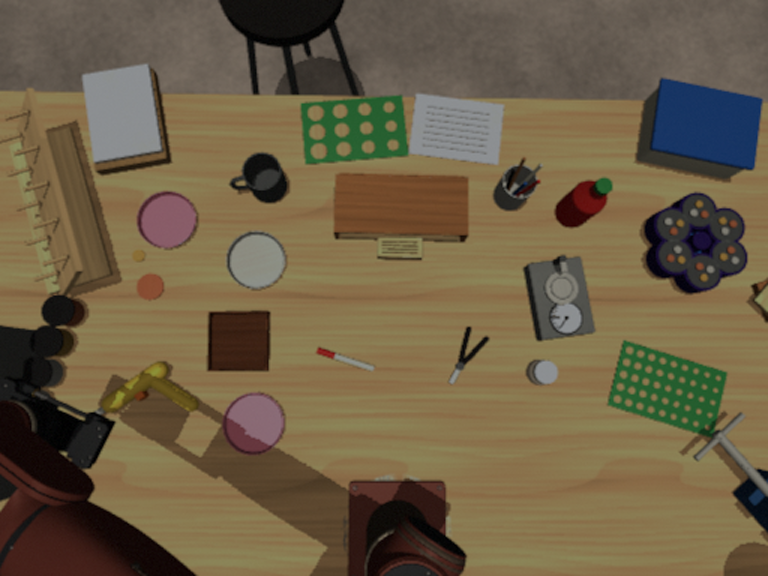

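View pics/side0.png

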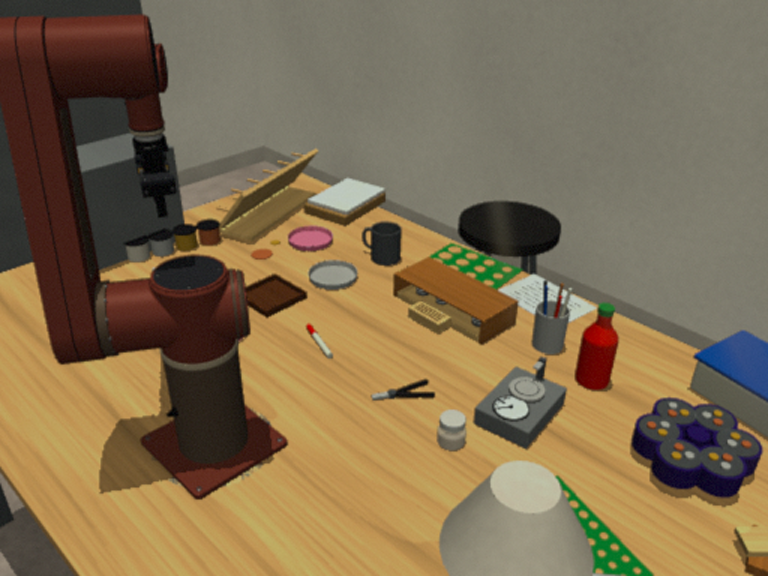

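Run:
```python
from h import *
t=cv2.imread('pics/t0_raw.png')[:,:,::-1]
s=cv2.imread('pics/s0_raw.png')[:,:,::-1]
a=cv2.resize(t[160:232,335:407],None,fx=5,fy=5,interpolation=cv2.INTER_CUBIC)
b=cv2.resize(t[105:177,215:320],None,fx=4,fy=5,interpolation=cv2.INTER_CUBIC)
view(np.hstack([a,b]),'crop1')
P=lambda u,v,z:np.round(onz('top',u/1.5,v/1.5,z),4)[:2]
for n,u,v,z in [('roofBL',334,175,.067),('roofBR',468,176,.067),('roofFR',468,235,.067),('roofFL',334,236,.067),('pad',400,247,.03),('tin',257,260,.018),('pink1',168,220,.018),('pink2',254,423,.018),('keep',239,341,.02),('plate',563,289,.055),('dial',566,318,.045),('mug',265,178,.095),('cup',516,187,.1),('bottlecap',602,187,.19),('jar',543,372,.06),('pliers',466,355,.01),('marker',345,358,.01)]:
    print(n,P(u,v,z))
for n,u,v in [('tin',333,275),('pad',430,316),('plate',526,388)]:
    print('side',n,onz('side',u/1.5,v/1.5,{'tin':.018,'pad':.03,'plate':.055}[n]).round(4))
h=cv2.cvtColor(s[:,:,::-1].copy(),cv2.COLOR_BGR2HSV)
view(s,'crop2',(255,165,390,300),4)
```

```text
roofBL [0.7589 0.1397]
roofBR [ 0.7601 -0.154 ]
roofFR [ 0.6273 -0.1516]
roofFL [0.6224 0.1377]
pad [ 0.608  -0.0066]
tin [0.5785 0.3107]
pink1 [0.668  0.5118]
pink2 [0.2241 0.3051]
keep [0.3986 0.3431]
plate [ 0.5124 -0.358 ]
dial [ 0.4505 -0.3654]
mug [0.7403 0.2841]
cup [ 0.7247 -0.2501]
bottlecap [ 0.6952 -0.3955]
jar [ 0.3342 -0.3063]
pliers [ 0.3709 -0.1528]
marker [0.3631 0.1131]
side tin [0.5699 0.3008 0.018 ]
side pad [ 0.5973 -0.0187  0.03  ]
side plate [ 0.5148 -0.3536  0.055 ]
```

View pics/crop1.png

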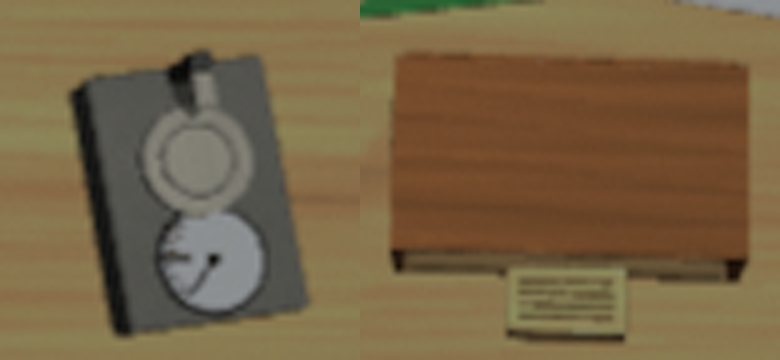

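View pics/crop2.png

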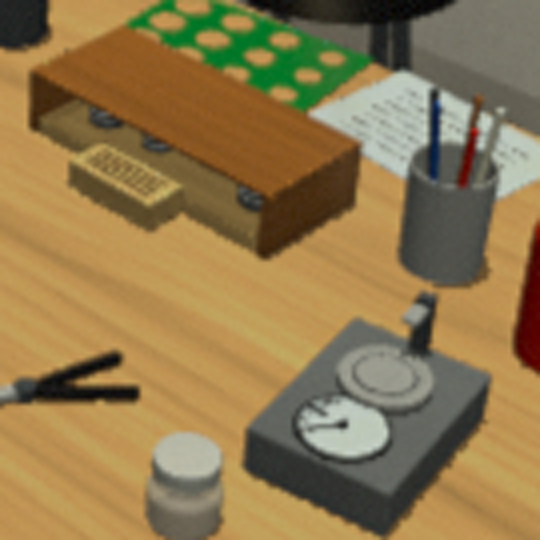

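Crops show: tester plate at raw px (374.6,192), dial at (377.6,212), with the needle at zero. The box is unrotated, its pad is at (267,165), and three springs are inside. Tins: grey/white at top px (171,173), pink at (112,147) and (169,282). The steel scrap_tin is the grey one.

{"api": "send_rows", "payload": {
  "claw": [-1,-1,-1,-1,-1,-1,-1,-1,-1,-1],
  "travel": [
    [0.025,-0.041,0],
    [0.05,-0.082,0],
    [0.075,-0.123,0],
    [0.1,-0.164,0],
    [0.125,-0.205,0],
    [0.15,-0.246,0],
    [0.175,-0.287,0],
    [0.2,-0.328,0],
    [0.225,-0.369,0],
    [0.25,-0.41,0]
  ],
  "rot": [
    [0,0,0.04],
    [0,0,0.08],
    [0,0,0.12],
    [0,0,0.16],
    [0,0,0.2],
    [0,0,0.24],
    [0,0,0.28],
    [0,0,0.32],
    [0,0,0.36],
    [0,0,0.41]
  ],
  "newtons": 20
}}

```text
time: 1.1
position: [0.5016, 0.16, 0.291]
eef_rot: [-0.707, 0.708, -0.001, 0.001]
wrist_force: [-0.2, 0.4, 0.8]
width: 0.167
```

{"api": "send_rows", "payload": {
  "claw": [-1,-1,-1,-1,-1,-1,-1,-1,-1,-1],
  "travel": [
    [0.025,-0.041,0],
    [0.05,-0.082,0],
    [0.075,-0.123,0],
    [0.101,-0.167,0],
    [0.101,-0.167,-0.04],
    [0.101,-0.167,-0.08],
    [0.101,-0.167,-0.12],
    [0.101,-0.167,-0.15],
    [0.101,-0.167,-0.17],
    [0.101,-0.167,-0.17]
  ],
  "rot": [
    [0,0,0],
    [0,0,0],
    [0,0,0],
    [0,0,0],
    [0,0,0],
    [0,0,0],
    [0,0,0],
    [0,0,0],
    [0,0,0],
    [0,0,0]
  ]
}}

```text
time: 2.1
position: [0.5995, -0.0066, 0.1166]
eef_rot: [-0.707, 0.707, -0.004, -0.002]
wrist_force: [-0.3, -0.0, -0.8]
width: 0.002
```

Run:
```python
from h import *
s=snap('side','s1'); view(s,'c3',(230,140,350,260),5); st=bot.read_state(); print(st['position'],st['wrist_force'],st['joint_pos'])
```

```text
[ 0.60104291 -0.00679511  0.1190389 ] [ 0.39742446 -0.0485836   0.14297723] [-0.1416598   0.34732421  1.7181209  -0.00194271  1.08089168 -1.70942741]
```

View pics/c3.png

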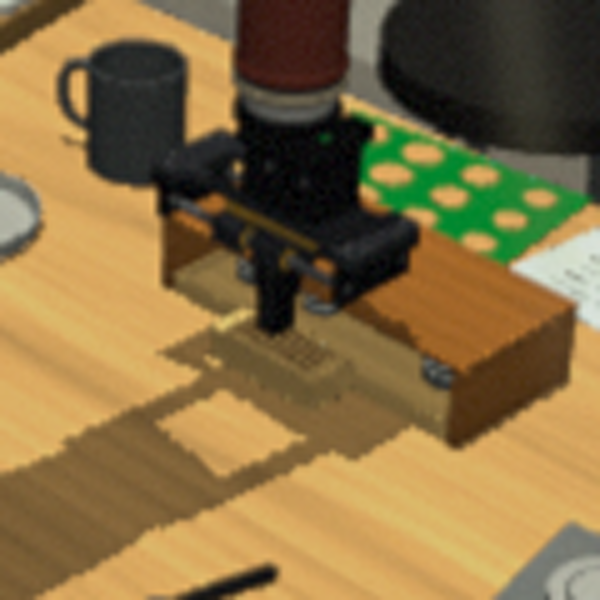

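{"api": "send_rows", "payload": {
  "claw": [-1,-1,-1,-1,-1,-1,-1,-1,-1,-1],
  "travel": [
    [0.002,0,-0.008],
    [0.002,0,-0.014],
    [0.002,0,-0.017],
    [0.002,0,-0.018],
    [0.002,0,-0.019],
    [0.002,0,-0.02],
    [0.002,0,-0.02],
    [0.002,0,-0.02],
    [0.002,0,-0.02],
    [0.002,0,-0.02]
  ],
  "rot": [
    [0,0,0],
    [0,0,0],
    [0,0,0],
    [0,0,0],
    [0,0,0],
    [0,0,0],
    [0,0,0],
    [0,0,0],
    [0,0,0],
    [0,0,0]
  ]
}}

```text
time: 3.15
position: [0.6037, -0.0068, 0.1001]
eef_rot: [-0.707, 0.708, -0.002, -0.0]
wrist_force: [-1.2, 0.6, 6.5]
width: 0.002
```

{"api": "send_rows", "payload": {
  "claw": [-1,-1,-1,-1,-1,-1,-1,-1,-1,-1],
  "travel": [
    [0,0,-0.002],
    [-0.006,0,-0.002],
    [-0.018,0,-0.002],
    [-0.032,0,-0.002],
    [-0.048,0,-0.002],
    [-0.064,0,-0.002],
    [-0.08,0,-0.002],
    [-0.096,0,-0.002],
    [-0.108,0,-0.002],
    [-0.115,0,-0.002]
  ],
  "rot": [
    [0,0,0],
    [0,0,0],
    [0,0,0],
    [0,0,0],
    [0,0,0],
    [0,0,0],
    [0,0,0],
    [0,0,0],
    [0,0,0],
    [0,0,0]
  ]
}}

```text
time: 4.15
position: [0.4901, -0.0061, 0.1]
eef_rot: [0.707, -0.707, 0.0, -0.001]
wrist_force: [1.4, 5.6, 8.7]
width: 0.003
```

{"api": "send_rows", "payload": {
  "claw": [-1,-1,-1,-1,-1,-1,-1,-1,-1,-1],
  "travel": [
    [-0.004,0,-0.001],
    [-0.008,0,-0.001],
    [-0.012,0,-0.001],
    [-0.015,0,-0.001],
    [-0.015,0,-0.001],
    [-0.015,0,0.01],
    [-0.015,0,0.04],
    [-0.015,0,0.09],
    [-0.015,0,0.14],
    [-0.015,0,0.18]
  ],
  "rot": [
    [0,0,0],
    [0,0,0],
    [0,0,0],
    [0,0,0],
    [0,0,0],
    [0,0,0],
    [0,0,0],
    [0,0,0],
    [0,0,0],
    [0,0,0]
  ]
}}

```text
time: 5.15
position: [0.4749, -0.0063, 0.283]
eef_rot: [-0.707, 0.707, 0.0, 0.002]
wrist_force: [1.0, 0.1, 0.2]
width: 0.003
```

Run:
```python
from h import *
t=snap('top','t2');s=snap('side','s2'); 
a=cv2.resize(t[100:240,205:330],(400,448),interpolation=cv2.INTER_CUBIC)
b=cv2.resize(s[165:277,250:350],(400,448),interpolation=cv2.INTER_CUBIC)
view(np.hstack([a,b]),'c4'); st=bot.read_state(); print(st['position'],st['wrist_force'],st['joint_pos'])
```

```text
[ 0.47778787 -0.00679529  0.28707486] [0.27447281 0.22582419 0.70132459] [-1.79368469e-01 -1.44072356e-01  1.91155504e+00 -1.68514716e-04
  1.36117719e+00 -1.74761575e+00]
```

View pics/c4.png

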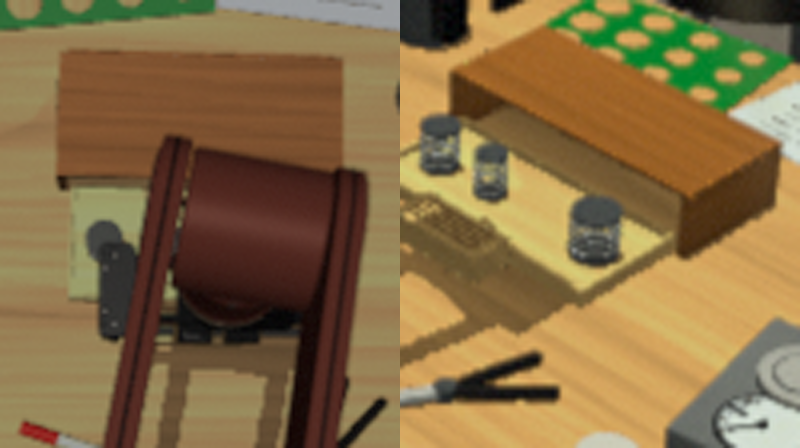

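{"api": "send_rows", "payload": {
  "claw": [-1,-1,-1,-1,-1,-1,-1,-0.3,-0.3,-0.3],
  "travel": [
    [0,-0.04,0],
    [0,-0.08,0],
    [0,-0.12,0],
    [0,-0.16,0],
    [0,-0.2,0],
    [0,-0.24,0],
    [0,-0.27,0],
    [0,-0.28,0],
    [0,-0.28,0],
    [0,-0.28,0]
  ],
  "rot": [
    [0,0,-0.1],
    [0,0,-0.2],
    [0,0,-0.3],
    [0,0,-0.4],
    [0,0,-0.55],
    [0,0,-0.7],
    [0,0,-0.85],
    [0,0,-1.0],
    [0,0,-1.15],
    [0,0,-1.3]
  ]
}}

```text
time: 6.25
position: [0.4768, -0.2873, 0.2857]
eef_rot: [-0.557, 0.564, -0.429, 0.433]
wrist_force: [-0.5, 0.0, -0.6]
width: 0.192
```

Run:
```python
from h import *
t=snap('top','t3');s=snap('side','s3')
a=cv2.resize(t[105:205,205:335],(800,615),interpolation=cv2.INTER_CUBIC)[:600]
view(a,'c5'); st=bot.read_state(); print(st['position'],st['joint_pos'])
for u,v in [(260,196.5),(272.5,203.7),(299,218)]: print(onz('side',u,v,.054).round(4), proj('top',onz('side',u,v,.054)))
```

```text
[ 0.4771005  -0.28679931  0.28589402] [-0.67811161  0.05895321  1.71751089 -0.00993508  1.35870852 -0.94247123]
[0.5682 0.0876 0.054 ] [238.11231708 174.75758477]
[0.5662 0.0227 0.054 ] [258.10271207 175.50533197]
[ 0.5668 -0.1016  0.054 ] [296.30407224 175.64648983]
```

View pics/c5.png

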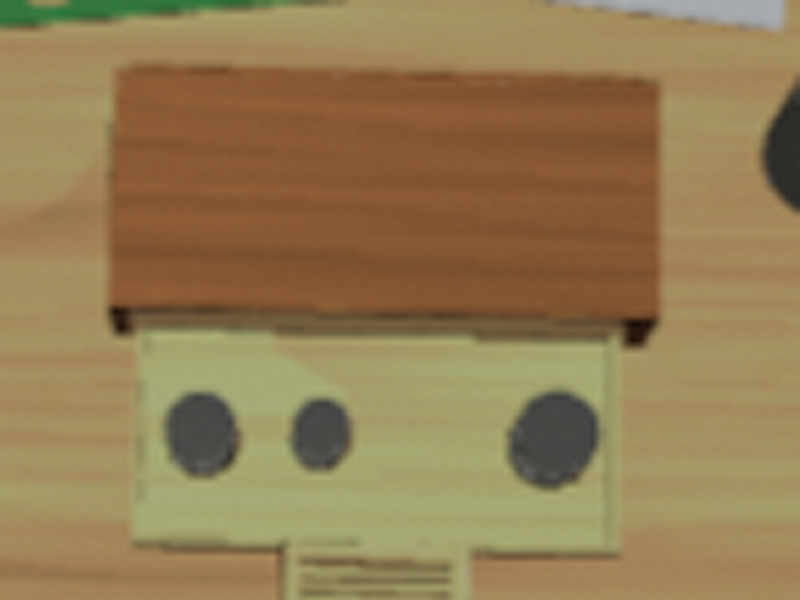

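Run:
```python
from h import *
t=cv2.imread('pics/t3_raw.png')
hsv=cv2.cvtColor(t,cv2.COLOR_BGR2HSV)
m=np.zeros(t.shape[:2],np.uint8); m[160:195,226:306]=((hsv[160:195,226:306,1]<90)&(hsv[160:195,226:306,2]<110))*255
n,l,S,C=cv2.connectedComponentsWithStats(m)
for i in range(1,n):
    if S[i][4]>20: print(S[i],C[i],onz('top',*C[i],.052).round(4), 'd',2*np.sqrt(S[i][4]/np.pi)/313)
print('plate',onz('top',374.6,192,.055),'dial',onz('top',377.6,211.8,.045))
print('tin/keep')
for c,nm in [((171,173),'tin'),((159.5,227),'keep')]: print(nm,hsv[int(c[1]),int(c[0])])
```

```text
[232 169  12  13 123] [237.30894309 175.04878049] [0.5676 0.0902 0.052 ] d 0.039981886088641005
[288 169  14  15 170] [294.51764706 176.05294118] [ 0.5658 -0.0961  0.052 ] d 0.04700403948951839
[252 170  10  11  84] [256.70238095 175.05952381] [0.5681 0.0272 0.052 ] d 0.033040785596334894
plate [ 0.51459028 -0.35566675  0.055     ] dial [ 0.45111116 -0.36634892  0.045     ]
tin/keep
tin [ 32  20 167]
keep [ 10 167  75]
```

{"api": "send_rows", "payload": {
  "claw": [0.3,0.3,0.3,0.3,0.3,0.3,0.3,0.3,0.3,0.3],
  "travel": [
    [0.012,0.042,0],
    [0.024,0.084,0],
    [0.036,0.126,0],
    [0.048,0.168,0],
    [0.06,0.21,-0.01],
    [0.072,0.252,-0.04],
    [0.084,0.29,-0.07],
    [0.09,0.312,-0.1],
    [0.09,0.312,-0.126],
    [0.09,0.312,-0.126]
  ],
  "rot": [
    [0,0,-0.03],
    [0,0,-0.06],
    [0,0,-0.09],
    [0,0,-0.12],
    [0,0,-0.15],
    [0,0,-0.18],
    [0,0,-0.21],
    [0,0,-0.264],
    [0,0,-0.264],
    [0,0,-0.264]
  ]
}}

```text
time: 7.35
position: [0.5636, 0.0265, 0.1549]
eef_rot: [-0.496, 0.508, -0.499, 0.497]
wrist_force: [-1.5, 0.4, -0.6]
width: 0.647
```

Run:
```python
from h import *
s=snap('side','s4')
st=bot.read_state(); print(st['position'],st['joint_pos'],st['width'],st['wrist_force']); p=st['position']
print('tip proj',proj('side',p-[0,0,.07]))
view(s,'c6',(225,150,335,260),5)
```

```text
[0.5651372  0.02570251 0.15754852] [-0.08830096  0.22221188  1.79155023 -0.01276151  1.13673327 -0.08952262] 0.6485917662099052 [ 1.02339654 -1.12178757  0.60345522]
tip proj [271.97656543 195.49526251]
```

View pics/c6.png

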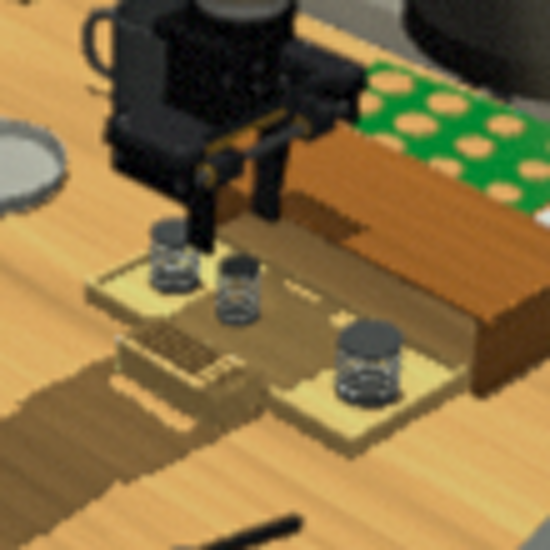

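{"api": "send_rows", "payload": {
  "claw": [0.3,0.3,0.3,0.3,0.3,-1,-1,-1,-1,-1],
  "travel": [
    [0.002,0,-0.02],
    [0.002,0,-0.04],
    [0.002,0,-0.06],
    [0.002,0,-0.0715],
    [0.002,0,-0.0715],
    [0.002,0,-0.0715],
    [0.002,0,-0.0715],
    [0.002,0,-0.0715],
    [0.002,0,-0.0715],
    [0.002,0,-0.0715]
  ],
  "rot": [
    [0,0,0],
    [0,0,0],
    [0,0,0],
    [0,0,0],
    [0,0,0],
    [0,0,0],
    [0,0,0],
    [0,0,0],
    [0,0,0],
    [0,0,0]
  ],
  "newtons": 12
}}

```text
time: 8.4
position: [0.5681, 0.0257, 0.0871]
eef_rot: [-0.497, 0.506, -0.497, 0.499]
wrist_force: [2.2, -0.1, 4.1]
width: 0.349
```

{"api": "send_rows", "payload": {
  "claw": [-1,-1,-1,-1,-1,-1,-1,-1,-1,-1],
  "travel": [
    [0,0,0.02],
    [0,0,0.05],
    [0,0,0.08],
    [0,-0.01,0.11],
    [-0.005,-0.04,0.14],
    [-0.01,-0.075,0.16],
    [-0.015,-0.115,0.16],
    [-0.02,-0.155,0.16],
    [-0.025,-0.195,0.16],
    [-0.03,-0.235,0.16]
  ],
  "rot": [
    [0,0,0],
    [0,0,0],
    [0,0,0],
    [0,0,-0.1],
    [0,0,-0.2],
    [0,0,-0.3],
    [0,0,-0.4],
    [0,0,-0.5],
    [0,0,-0.6],
    [0,0,-0.7]
  ]
}}

```text
time: 9.4
position: [0.5374, -0.2106, 0.2469]
eef_rot: [0.294, -0.304, 0.642, -0.64]
wrist_force: [0.3, 0.3, -1.6]
width: 0.351
```

{"api": "send_rows", "payload": {
  "claw": [-1,-1,-1,-1,-1,-1,-1,-1,-1,-1],
  "travel": [
    [-0.005,-0.035,0],
    [-0.01,-0.07,0],
    [-0.015,-0.105,0],
    [-0.02,-0.13,0],
    [-0.024,-0.145,0],
    [-0.024,-0.147,0],
    [-0.024,-0.147,-0.02],
    [-0.024,-0.147,-0.04],
    [-0.024,-0.147,-0.06],
    [-0.024,-0.147,-0.08]
  ],
  "rot": [
    [0,0,-0.1],
    [0,0,-0.2],
    [0,0,-0.3],
    [0,0,-0.4],
    [0,0,-0.5],
    [0,0,-0.6],
    [0,0,-0.7],
    [0,0,-0.7],
    [0,0,-0.7],
    [0,0,-0.7]
  ]
}}

```text
time: 10.4
position: [0.513, -0.3573, 0.1657]
eef_rot: [0.057, -0.066, 0.707, -0.702]
wrist_force: [-0.6, -0.9, -1.2]
width: 0.348
```

Run:
```python
from h import *
s=snap('side','s5')
st=bot.read_state(); print(st['position'],st['joint_pos'],st['width'],st['wrist_force'],st['eef_rot'])
p=st['position']
a=s[165:305,300:400]; view(a,'c7',None,4)
```

```text
[ 0.51138884 -0.35594749  0.1616114 ] [-0.73293652  0.34880488  1.62581775 -0.00394092  1.18716239  0.66564486] 0.350587759253789 [-1.92302593  1.5752859  -4.02680987] [ 0.05552603 -0.06715656  0.70873997 -0.70006751]
```

View pics/c7.png

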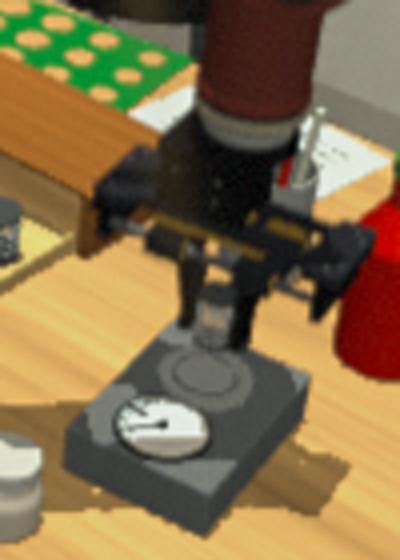

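Run:
```python
from h import *
print(onz('side',351.5,258.75,.055),proj('side',[.5145,-.355,.055]),proj('top',[.5145,-.355,.055]))
st=bot.read_state();print(st['position'],proj('side',st['position']-[0,0,.076]),R.from_quat(np.roll(st['eef_rot'],-1)).as_matrix().round(3))
```

```text
[ 0.51626695 -0.35559739  0.055     ] [350.99117619 258.91578661] [374.39715364 192.02604478]
[ 0.51138884 -0.35594749  0.1616114 ] [351.83630691 251.52879231] [[-0.985 -0.017  0.173]
 [-0.173  0.011 -0.985]
 [ 0.015 -1.    -0.014]]
```

{"api": "send_rows", "payload": {
  "claw": [-1,-1,-1,-1,-1,-1,-1,0.3,0.3,0.3],
  "travel": [
    [0.004,0,0],
    [0.004,0,-0.01],
    [0.004,0,-0.018],
    [0.004,0,-0.024],
    [0.004,0,-0.028],
    [0.004,0,-0.029],
    [0.004,0,-0.029],
    [0.004,0,-0.029],
    [0.004,0,-0.029],
    [0.004,0,-0.029]
  ],
  "rot": [
    [-0.011,-0.017,0],
    [-0.011,-0.017,0],
    [-0.011,-0.017,0],
    [-0.011,-0.017,0],
    [-0.011,-0.017,0],
    [-0.011,-0.017,0],
    [-0.011,-0.017,0],
    [-0.011,-0.017,0],
    [-0.011,-0.017,0],
    [-0.011,-0.017,0]
  ]
}}

```text
time: 11.45
position: [0.5156, -0.3561, 0.1331]
eef_rot: [-0.061, 0.061, -0.704, 0.705]
wrist_force: [-0.6, -0.0, 0.4]
width: 0.539
```

Run:
```python
from h import *
s=snap('side','s6')
st=bot.read_state(); print(st['position'],st['width'],st['wrist_force'],st['eef_rot'])
view(s[200:290,310:400],'c8',None,6)
```

```text
[ 0.51556249 -0.35607335  0.13299144] 0.5783323418551636 [-0.54683742 -0.90716024 -0.60689276] [-0.06134197  0.06133153 -0.70422521  0.70465769]
```

View pics/c8.png

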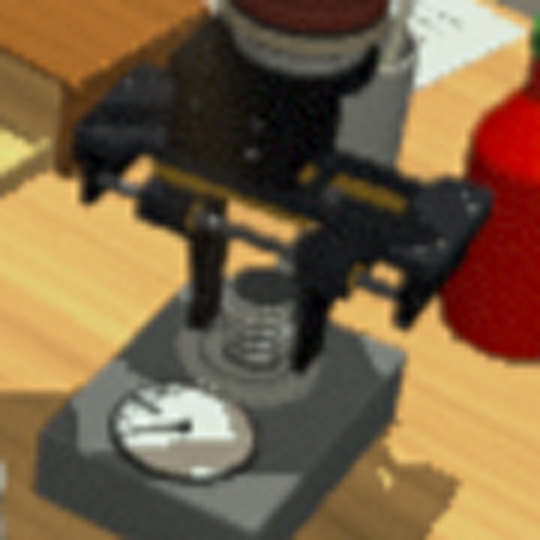

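{"api": "send_rows", "payload": {
  "claw": [0.3,0.3,0.3,-1,-1,-1,-1,-1,-1,-1],
  "travel": [
    [0,0,0.02],
    [0,0,0.04],
    [0,0,0.055],
    [0,0,0.055],
    [0,0,0.055],
    [0,0,0.055],
    [0,0,0.055],
    [0,0,0.055],
    [0,0,0.055],
    [0,0,0.055]
  ],
  "rot": [
    [0,0,0],
    [0,0,0],
    [0,0,0],
    [0,0,0],
    [0,0,0],
    [0,0,0],
    [0,0,0],
    [0,0,0],
    [0,0,0],
    [0,0,0]
  ]
}}

```text
time: 12.5
position: [0.5155, -0.356, 0.1877]
eef_rot: [-0.061, 0.061, -0.704, 0.705]
wrist_force: [1.0, 0.6, 0.3]
width: 0.099
```

```bash
cat >> h.py <<'E'
D=np.array([.4511,-.3663,.046])
def needle(im,r0=.009,r1=.018):
    # darkness profile by angle (clockwise from above, 0 = +x world), side camera
    g=cv2.cvtColor(im,cv2.COLOR_RGB2GRAY).astype(np.float32)
    A=np.radians(np.arange(0,360,2)); rs=np.linspace(r0,r1,12); o=[]
    for a in A:
        q=np.array([proj('side',D+[r*np.cos(a),-r*np.sin(a),0]) for r in rs],np.float32)
        o.append(cv2.remap(g,q[None,:,0],q[None,:,1],cv2.INTER_LINEAR).mean())
    o=np.array(o); w=np.clip(o.max()*.0+np.median(o)-o-15,0,None); i=o.argmin()
    idx=(np.arange(-9,10)+i); ww=w[idx%180]
    return (2*(idx*ww).sum()/ww.sum()), o.min(), np.median(o)
E
python3 - <<'E'
from h import *
st=bot.read_state(); print(st['position'],st['width'],st['eef_rot'])
for n in ('s0','s2','s4','s6'): 
    im=cv2.imread(f'pics/{n}_raw.png')[:,:,::-1].copy(); print(n,needle(im),needle(im,.02,.028))
E
```

```text
[ 0.51550473 -0.35603482  0.1877377 ] 0.09869817861819237 [-0.06126582  0.06146436 -0.70430721  0.70457078]Traceback (most recent call last):
  File "<stdin>", line 4, in <module>
  File "h.py", line 24, in needle
    q=np.array([proj('side',D+[r*np.cos(a),-r*np.sin(a),0]) for r in rs],np.float32)
                ~~~~^^^^^^^^^^^^^^^^^^^^^^^^^^^^^^^^^^^^^^^
  File "h.py", line 14, in proj
    m=bot.camera_model(cam); q=np.array(m['camera_matrix'])@(RM(m).T@(np.array(p)-np.array(m['origin']))); return q[:2]/q[2]
ValueError: time passes only in moves, steps and waits
```

```bash
sed -i 's/bot\.camera_model(cam)/CM(cam)/; 3i import functools\n@functools.lru_cache(None)\ndef CM(c): return bot.camera_model(c)' h.py
python3 - <<'E'
from h import *
for n in ('s0','s2','s4','s6'): 
    im=cv2.imread(f'pics/{n}_raw.png')[:,:,::-1].copy(); print(n,needle(im),needle(im,.02,.028))
E
```

```text
s0 (np.float64(317.3017510547902), np.float32(127.342445), np.float32(194.95483)) (np.float64(279.95241525330056), np.float32(128.74243), np.float32(187.73694))
s2 (np.float64(317.1911513033711), np.float32(141.70638), np.float32(215.2489)) (np.float64(279.9218383323935), np.float32(142.58391), np.float32(207.94144))
s4 (np.float64(317.2643063188478), np.float32(143.93684), np.float32(218.53506)) (np.float64(279.8802926142005), np.float32(145.01765), np.float32(211.10454))
s6 (np.float64(135.16411178759446), np.float32(143.6123), np.float32(164.2491)) (np.float64(157.27781204928831), np.float32(127.119545), np.float32(173.41641))
```

{"api": "send_rows", "payload": {
  "claw": [-1,-1,-1,-1,-1,-1,-1,-1,-1,-1],
  "travel": [
    [0,0,0],
    [0,0,0],
    [0,0,-0.006],
    [0,0,-0.012],
    [0,0,-0.016],
    [0,0,-0.02],
    [0,0,-0.023],
    [0,0,-0.025],
    [0,0,-0.0265],
    [0,0,-0.0275]
  ],
  "rot": [
    [0,0,0],
    [0,0,0],
    [0,0,0],
    [0,0,0],
    [0,0,0],
    [0,0,0],
    [0,0,0],
    [0,0,0],
    [0,0,0],
    [0,0,0]
  ]
}}

```text
time: 13.5
position: [0.5155, -0.3561, 0.1606]
eef_rot: [-0.061, 0.061, -0.704, 0.705]
wrist_force: [-2.5, 2.3, 6.5]
width: 0.008
```

Run:
```python
from h import *
print(proj('side',D),onz('side',340.75,271,.046))
s=snap('side','p1'); st=bot.read_state(); print(st['position'],st['wrist_force'])
view(np.vstack([cv2.imread('pics/s0_raw.png')[250:295,320:380,::-1],s[250:295,320:380]]),'c9',None,6)
```

```text
[340.99104153 272.56354727] [ 0.45624083 -0.3615662   0.046     ]
[ 0.5154513  -0.35601322  0.16045136] [-2.17245431  1.4870026   5.13696115]
```

View pics/c9.png

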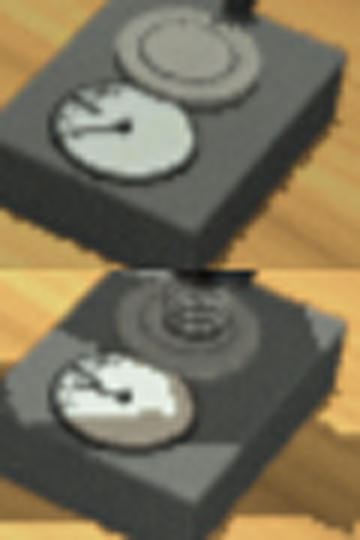

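```bash
sed -i 's/^D=.*/D=np.array([.4560,-.3618,.046])/' h.py
python3 - <<'E'
from h import *
for n in ('s0','s2','s4','p1'): 
    im=cv2.imread(f'pics/{n}_raw.png')[:,:,::-1].copy(); print(n,needle(im,.006,.016),needle(im,.02,.027))
E
```

```text
s0 (np.float64(224.73501433339817), np.float32(114.24113), np.float32(186.09933)) (np.float64(271.1394622288634), np.float32(106.161705), np.float32(194.33969))
s2 (np.float64(224.66726618016884), np.float32(128.40129), np.float32(205.63838)) (np.float64(271.0217300500384), np.float32(118.1049), np.float32(215.95605))
s4 (np.float64(224.69250544293956), np.float32(132.19604), np.float32(209.43155)) (np.float64(271.01865469664824), np.float32(120.090904), np.float32(218.5892))
p1 (np.float64(254.07699112768628), np.float32(139.26009), np.float32(205.94504)) (np.float64(263.85226849133716), np.float32(124.29346), np.float32(185.61942))
```

{"api": "send_rows", "payload": {
  "claw": [-1,-1,-1,-1,-1,-1,-1,-1,-1,-1],
  "travel": [
    [0,0,-0.0005],
    [0,0,-0.001],
    [0,0,-0.0015],
    [0,0,-0.0018],
    [0,0,-0.0018],
    [0,0,-0.0018],
    [0,0,-0.0018],
    [0,0,-0.0018],
    [0,0,-0.0018],
    [0,0,-0.0018]
  ],
  "rot": [
    [0,0,0],
    [0,0,0],
    [0,0,0],
    [0,0,0],
    [0,0,0],
    [0,0,0],
    [0,0,0],
    [0,0,0],
    [0,0,0],
    [0,0,0]
  ]
}}

```text
time: 14.55
position: [0.5155, -0.356, 0.1592]
eef_rot: [-0.061, 0.061, -0.704, 0.705]
wrist_force: [-3.7, 1.4, 5.9]
width: 0.008
```

Run:
```python
from h import *
s=snap('side','p2'); st=bot.read_state(); print(st['position'],st['wrist_force'],needle(s,.006,.016))
```

```text
[ 0.51549486 -0.35604657  0.15922572] [-3.01681553  1.94294004  6.37330098] (np.float64(259.2326456959059), np.float32(143.10823), np.float32(204.96426))
```

{"api": "send_rows", "payload": {
  "claw": [-1,-1,-1,-1,-1,-1,-1,-1,-1,-1],
  "travel": [
    [0,0,-0.0006],
    [0,0,-0.0006],
    [0,0,-0.0006],
    [0,0,-0.0006],
    [0,0,-0.0006],
    [0,0,-0.0006],
    [0,0,-0.0006],
    [0,0,-0.0006],
    [0,0,-0.0006],
    [0,0,-0.0006]
  ],
  "rot": [
    [0,0,0],
    [0,0,0],
    [0,0,0],
    [0,0,0],
    [0,0,0],
    [0,0,0],
    [0,0,0],
    [0,0,0],
    [0,0,0],
    [0,0,0]
  ]
}}

```text
time: 15.6
position: [0.5155, -0.3561, 0.1592]
eef_rot: [-0.061, 0.061, -0.704, 0.705]
wrist_force: [-3.2, 3.7, 5.3]
width: 0.0
```

Run:
```python
from h import *
s=snap('side','p3'); st=bot.read_state(); print(st['position'],st['wrist_force'],needle(s,.006,.016))
t=snap('top','t6')
```

```text
[ 0.515522   -0.35607074  0.15919013] [-2.3809304   3.01115538  5.35771041] (np.float64(259.7464216549001), np.float32(136.19109), np.float32(205.17268))
```

{"api": "send_rows", "payload": {
  "claw": [-1,-1,-1,0.3,0.3,0.3,0.3,0.3,0.3,0.3],
  "travel": [
    [0,0,0.006],
    [0,0,0.016],
    [0,0,0.03],
    [0,0,0.03],
    [0,0,0.03],
    [0,0,0.03],
    [0,0,0.03],
    [0,0,0.03],
    [0,0,0.03],
    [0,0,0.03]
  ],
  "rot": [
    [0,0,0],
    [0,0,0],
    [0,0,0],
    [0,0,0],
    [0,0,0],
    [0,0,0],
    [0,0,0],
    [0,0,0],
    [0,0,0],
    [0,0,0]
  ]
}}

```text
time: 16.7
position: [0.5155, -0.356, 0.189]
eef_rot: [-0.061, 0.062, -0.704, 0.705]
wrist_force: [0.4, 0.7, -0.1]
width: 0.556
```

{"api": "send_rows", "payload": {
  "claw": [0.3,0.3,0.3,0.3,-1,-1,-1,-1,-1,-1],
  "travel": [
    [0,0,-0.02],
    [0,0,-0.04],
    [0,0,-0.056],
    [0,0,-0.056],
    [0,0,-0.056],
    [0,0,-0.056],
    [0,0,-0.056],
    [0,0,-0.056],
    [0,0,-0.056],
    [0,0,-0.056]
  ],
  "rot": [
    [0,0,0],
    [0,0,0],
    [0,0,0],
    [0,0,0],
    [0,0,0],
    [0,0,0],
    [0,0,0],
    [0,0,0],
    [0,0,0],
    [0,0,0]
  ]
}}

```text
time: 17.7
position: [0.5159, -0.3563, 0.1337]
eef_rot: [-0.062, 0.061, -0.704, 0.705]
wrist_force: [0.9, -0.8, 1.9]
width: 0.352
```

```bash
cat >> h.py <<'E'
def bins(t):
    hsv=cv2.cvtColor(np.ascontiguousarray(t),cv2.COLOR_RGB2HSV); out={}
    for nm,m,z,amin in [('tin',(hsv[...,1]<60)&(hsv[...,2]>110),.014,700),('keep',(hsv[...,1]>120)&(hsv[...,2]<115)&(hsv[...,0]<16),.018,700)]:
        m=m.astype(np.uint8)*255; m[:100]=0; m[:, :125]=0; m[:,230:]=0; m[270:]=0
        m=cv2.morphologyEx(m,cv2.MORPH_CLOSE,np.ones((5,5)))
        n,l,S,C=cv2.connectedComponentsWithStats(m)
        for i in range(1,n):
            if S[i][4]>amin: print(nm,S[i],C[i].round(1),onz('top',*C[i],z).round(4))
E
python3 - <<'E'
from h import *
for n in('t0','t3','t6'): print(n); bins(cv2.imread(f'pics/{n}_raw.png')[:,:,::-1])
E
```

```text
t0
tin [ 154  154   36   39 1041] [171.1 173.3] [0.5796 0.3122 0.014 ]
keep [ 138  207   42   41 1595] [158.9 226.9] [0.4002 0.3451 0.018 ]
t3
tin [ 151  154   39   39 1157] [170.4 172.8] [0.5812 0.3147 0.014 ]
keep [ 138  207   42   40 1593] [158.9 226.9] [0.4002 0.3451 0.018 ]
t6
tin [ 151  154   39   39 1154] [170.4 172.7] [0.5813 0.3147 0.014 ]
keep [ 138  207   42   40 1590] [158.8 226.9] [0.4001 0.3453 0.018 ]
```

{"api": "send_rows", "payload": {
  "claw": [-1,-1,-1,-1,-1,-1,-1,-1,-1,-1],
  "travel": [
    [0,0,0.03],
    [0,0,0.065],
    [0,0.02,0.1],
    [0.003,0.06,0.116],
    [0.007,0.105,0.116],
    [0.012,0.15,0.116],
    [0.017,0.195,0.116],
    [0.022,0.24,0.116],
    [0.027,0.285,0.116],
    [0.032,0.33,0.116]
  ],
  "rot": [
    [0,0,0],
    [0,0,0],
    [0,0,0.1],
    [0,0,0.2],
    [0,0,0.3],
    [0,0,0.4],
    [0,0,0.5],
    [0,0,0.6],
    [0,0,0.7],
    [0,0,0.8]
  ]
}}

```text
time: 18.7
position: [0.5475, -0.0245, 0.2496]
eef_rot: [-0.332, 0.332, -0.624, 0.625]
wrist_force: [0.7, 0.3, -0.7]
width: 0.351
```

{"api": "send_rows", "payload": {
  "claw": [-1,-1,-1,-1,-1,-1,-1,-1,-1,-1],
  "travel": [
    [0.005,0.045,0],
    [0.01,0.09,0],
    [0.015,0.135,0],
    [0.02,0.18,0],
    [0.025,0.225,0],
    [0.029,0.265,0],
    [0.031,0.29,0],
    [0.031,0.302,-0.03],
    [0.031,0.302,-0.07],
    [0.031,0.302,-0.1]
  ],
  "rot": [
    [0,0,0.06],
    [0,0,0.12],
    [0,0,0.18],
    [0,0,0.24],
    [0,0,0.3],
    [0,0,0.36],
    [0,0,0.42],
    [0,0,0.48],
    [0,0,0.54],
    [0,0,0.597]
  ]
}}

```text
time: 19.7
position: [0.5773, 0.278, 0.1471]
eef_rot: [-0.502, 0.502, -0.498, 0.498]
wrist_force: [0.6, -0.0, -1.1]
width: 0.352
```

Run:
```python
from h import *
st=bot.read_state(); print(st['position'],st['joint_pos'],st['width'],st['eef_rot'])
s=snap('side','s8'); bins(snap('top','t8')); view(s,'c10',(180,120,290,220),5)
```

```text
[0.57730325 0.27801623 0.14709734] [ 3.25883418e-01  3.92619152e-01  1.59848194e+00 -1.50309765e-04
  1.15125022e+00  3.18096619e-01] 0.35245601261694265 [-0.5016965   0.50221976 -0.49811059  0.49795761]
keep [ 125  112   90  158 9226] [163.9 199.8] [0.4893 0.3322 0.018 ]
```

View pics/c10.png

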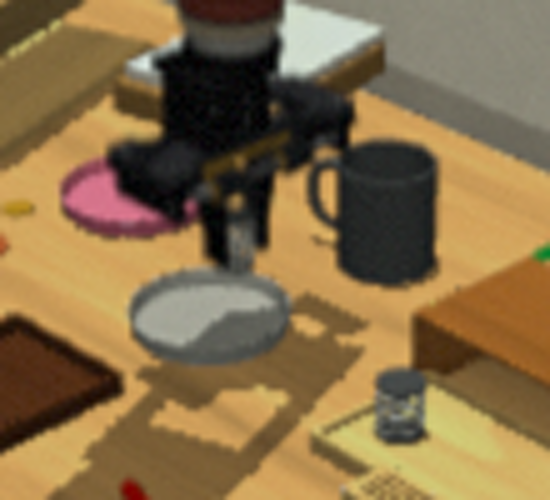

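{"api": "send_rows", "payload": {
  "claw": [-1,-1,-1,-1,-1,-1,0,0,0,0],
  "travel": [
    [0.001,-0.002,-0.025],
    [0.001,-0.002,-0.045],
    [0.001,-0.002,-0.057],
    [0.001,-0.002,-0.063],
    [0.001,-0.002,-0.064],
    [0.001,-0.002,-0.064],
    [0.001,-0.002,-0.064],
    [0.001,-0.002,-0.064],
    [0.001,-0.002,-0.064],
    [0.001,-0.002,-0.064]
  ],
  "rot": [
    [0,0,0],
    [0,0,0],
    [0,0,0],
    [0,0,0],
    [0,0,0],
    [0,0,0],
    [0,0,0],
    [0,0,0],
    [0,0,0],
    [0,0,0]
  ]
}}

```text
time: 20.8
position: [0.5758, 0.2745, 0.0797]
eef_rot: [-0.498, 0.504, -0.5, 0.497]
wrist_force: [0.0, -0.1, -0.0]
width: 0.491
```

{"api": "send_rows", "payload": {
  "claw": [0,0,0,0.5,0.5,0.5,0.5,0.5,0.5,0.5],
  "travel": [
    [0,0,0.03],
    [0,0,0.07],
    [0,0,0.11],
    [0,-0.04,0.12],
    [-0.002,-0.08,0.12],
    [-0.005,-0.12,0.12],
    [-0.007,-0.155,0.115],
    [-0.008,-0.1855,0.1],
    [-0.008,-0.1855,0.075],
    [-0.008,-0.1855,0.075]
  ],
  "rot": [
    [0,0,0],
    [0,0,0],
    [0,0,0],
    [0,0,0],
    [0,0,0],
    [0,0,0],
    [0,0,0],
    [0,0,0],
    [0,0,0],
    [0,0,0]
  ]
}}

```text
time: 21.8
position: [0.5654, 0.0879, 0.1515]
eef_rot: [-0.496, 0.505, -0.502, 0.496]
wrist_force: [-0.6, -0.4, -0.3]
width: 0.748
```

Run:
```python
from h import *
st=bot.read_state(); print(st['position'],st['width'],R.from_quat(np.roll(st['eef_rot'],-1)).as_matrix().round(3))
s=snap('side','s9'); view(s,'c11',(180,120,290,220),5)
```

```text
[0.56543783 0.08786724 0.15148066] 0.7482102791662565 [[ 0.003 -0.015  1.   ]
 [-1.    -0.003  0.003]
 [ 0.003 -1.    -0.015]]
```

View pics/c11.png

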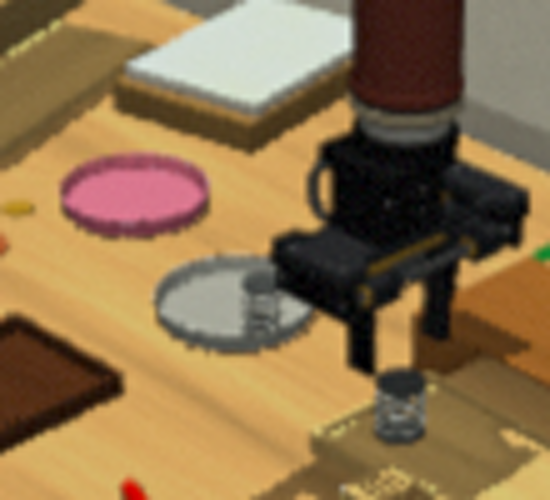

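{"api": "send_rows", "payload": {
  "claw": [0.5,0.5,0.5,0.5,0.5,-1,-1,-1,-1,-1],
  "travel": [
    [0.003,0.001,-0.02],
    [0.003,0.001,-0.04],
    [0.003,0.001,-0.056],
    [0.003,0.001,-0.065],
    [0.003,0.001,-0.065],
    [0.003,0.001,-0.065],
    [0.003,0.001,-0.065],
    [0.003,0.001,-0.065],
    [0.003,0.001,-0.065],
    [0.003,0.001,-0.065]
  ],
  "rot": [
    [0,-0.015,0],
    [0,-0.015,0],
    [0,-0.015,0],
    [0,-0.015,0],
    [0,-0.015,0],
    [0,-0.015,0],
    [0,-0.015,0],
    [0,-0.015,0],
    [0,-0.015,0],
    [0,-0.015,0]
  ]
}}

```text
time: 22.85
position: [0.5697, 0.0896, 0.0887]
eef_rot: [0.501, -0.501, 0.498, -0.501]
wrist_force: [0.3, -1.2, 2.2]
width: 0.435
```

{"api": "send_rows", "payload": {
  "claw": [-1,-1,-1,-1,-1,-1,-1,-1,-1,-1],
  "travel": [
    [0,0,0.02],
    [0,0,0.05],
    [0,0,0.085],
    [0,-0.015,0.12],
    [-0.005,-0.05,0.15],
    [-0.01,-0.09,0.16],
    [-0.015,-0.135,0.16],
    [-0.02,-0.18,0.16],
    [-0.025,-0.225,0.16],
    [-0.03,-0.27,0.16]
  ],
  "rot": [
    [0,0,0],
    [0,0,0],
    [0,0,0],
    [0,0,-0.1],
    [0,0,-0.2],
    [0,0,-0.3],
    [0,0,-0.4],
    [0,0,-0.5],
    [0,0,-0.6],
    [0,0,-0.7]
  ]
}}

```text
time: 23.85
position: [0.5391, -0.182, 0.2488]
eef_rot: [-0.298, 0.299, -0.64, 0.643]
wrist_force: [0.4, 0.5, -1.1]
width: 0.435
```

{"api": "send_rows", "payload": {
  "claw": [-1,-1,-1,-1,-1,-1,-1,-1,-1,-1],
  "travel": [
    [-0.005,-0.04,0],
    [-0.01,-0.08,0],
    [-0.015,-0.12,0],
    [-0.02,-0.15,0],
    [-0.024,-0.17,0],
    [-0.025,-0.175,-0.01],
    [-0.025,-0.175,-0.03],
    [-0.025,-0.175,-0.05],
    [-0.025,-0.175,-0.07],
    [-0.025,-0.175,-0.085]
  ],
  "rot": [
    [0,0,-0.1],
    [0,0,-0.2],
    [0,0,-0.3],
    [0,0,-0.4],
    [0,0,-0.5],
    [0,0,-0.6],
    [0,0,-0.7],
    [0,0,-0.7],
    [0,0,-0.7],
    [0,0,-0.7]
  ]
}}

```text
time: 24.85
position: [0.5135, -0.3566, 0.162]
eef_rot: [-0.059, 0.062, -0.704, 0.705]
wrist_force: [0.3, -0.6, -1.4]
width: 0.432
```

Run:
```python
from h import *
s=snap('side','s10');t=snap('top','t10')
st=bot.read_state(); print(st['position'],st['width'],st['wrist_force'],R.from_quat(np.roll(st['eef_rot'],-1)).as_matrix().round(3))
bins(t)
hsv=cv2.cvtColor(t,cv2.COLOR_RGB2HSV); m=np.zeros(t.shape[:2],np.uint8)
r=(slice(140,200),slice(150,215)); m[r]=((hsv[r][...,1]<90)&(hsv[r][...,2]<110))*255
n,l,S,C=cv2.connectedComponentsWithStats(m)
for i in range(1,n):
    if S[i][4]>10: print('dark',S[i],C[i],onz('top',*C[i],.045))
```

```text
[ 0.51272068 -0.35583114  0.16079199] 0.43436548989151197 [-0.7197256   0.58570292 -1.67568268] [[-0.985 -0.006  0.17 ]
 [-0.17  -0.    -0.985]
 [ 0.006 -1.    -0.001]]
tin [ 151  146   39   38 1001] [169.3 164.8] [0.6085 0.3192 0.014 ]
keep [ 138  207   42   40 1592] [158.8 226.9] [0.4002 0.3454 0.018 ]
dark [151 146  36  35  99] [161.97979798 156.31313131] [0.62951057 0.33764397 0.045     ]
dark [176 160  11  11  94] [181.0106383  165.12765957] [0.6005411  0.27464423 0.045     ]
```

{"api": "send_rows", "payload": {
  "claw": [-1,-1,-1,-1,-1,-1,-1,0.5,0.5,0.5],
  "travel": [
    [0.0025,0,0],
    [0.0025,0,-0.01],
    [0.0025,0,-0.018],
    [0.0025,0,-0.024],
    [0.0025,0,-0.0265],
    [0.0025,0,-0.0275],
    [0.0025,0,-0.0275],
    [0.0025,0,-0.0275],
    [0.0025,0,-0.0275],
    [0.0025,0,-0.0275]
  ],
  "rot": [
    [0,-0.006,0],
    [0,-0.006,0],
    [0,-0.006,0],
    [0,-0.006,0],
    [0,-0.006,0],
    [0,-0.006,0],
    [0,-0.006,0],
    [0,-0.006,0],
    [0,-0.006,0],
    [0,-0.006,0]
  ]
}}

```text
time: 25.95
position: [0.5154, -0.356, 0.1335]
eef_rot: [-0.06, 0.06, -0.704, 0.705]
wrist_force: [0.5, -0.1, 0.1]
width: 0.622
```

{"api": "send_rows", "payload": {
  "claw": [0.5,0.5,0.5,0.5,-1,-1,-1,-1,-1,-1],
  "travel": [
    [0,0,0],
    [0,0,0.02],
    [0,0,0.04],
    [0,0,0.055],
    [0,0,0.055],
    [0,0,0.055],
    [0,0,0.055],
    [0,0,0.055],
    [0,0,0.055],
    [0,0,0.055]
  ],
  "rot": [
    [0,0,0],
    [0,0,0],
    [0,0,0],
    [0,0,0],
    [0,0,0],
    [0,0,0],
    [0,0,0],
    [0,0,0],
    [0,0,0],
    [0,0,0]
  ]
}}

```text
time: 26.95
position: [0.5152, -0.3559, 0.1879]
eef_rot: [0.06, -0.06, 0.705, -0.705]
wrist_force: [-0.3, 0.3, -0.4]
width: 0.286
```

Run:
```python
from h import *
s=snap('side','s11')
st=bot.read_state(); print(st['position'],st['width'],st['wrist_force'],R.from_quat(np.roll(st['eef_rot'],-1)).as_matrix().round(3)); print(needle(s,.006,.016))
view(s[195:290,310:390],'c12',None,6)
```

```text
[ 0.51526357 -0.3559636   0.18807779] 0.24267517272571426 [-0.80975344  0.32232625  0.83847592] [[-0.986 -0.     0.17 ]
 [-0.17  -0.    -0.986]
 [ 0.    -1.     0.   ]]
(np.float64(227.03961218748168), np.float32(127.02173), np.float32(208.89902))
```

View pics/c12.png

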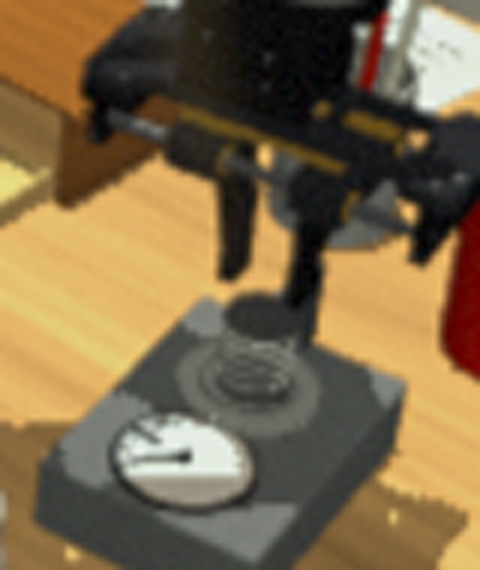

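{"api": "send_rows", "payload": {
  "claw": [-1,-1,-1,-1,-1,-1,-1,-1,-1,-1],
  "travel": [
    [0,0,0],
    [0,0,0],
    [0,0,-0.004],
    [0,0,-0.01],
    [0,0,-0.015],
    [0,0,-0.02],
    [0,0,-0.023],
    [0,0,-0.0255],
    [0,0,-0.0275],
    [0,0,-0.0285]
  ],
  "rot": [
    [0,0,0],
    [0,0,0],
    [0,0,0],
    [0,0,0],
    [0,0,0],
    [0,0,0],
    [0,0,0],
    [0,0,0],
    [0,0,0],
    [0,0,0]
  ]
}}

```text
time: 28.0
position: [0.5153, -0.356, 0.1611]
eef_rot: [-0.06, 0.06, -0.704, 0.705]
wrist_force: [-4.3, 3.2, 13.1]
width: 0.003
```

```bash
cat > rd.py <<'E'
from h import *
import sys
s=snap('side',sys.argv[1]); st=bot.read_state(); print(st['position'],st['wrist_force'],np.radians(needle(s,.006,.016)[0]-224.7))
E
python3 rd.py p4
```

```text
[ 0.51531254 -0.35597574  0.16110173] [-4.42573131  3.94680486 12.16764256] 1.03015708367179
```

{"api": "send_rows", "payload": {
  "claw": [-1,-1,-1,-1,-1,-1,-1,-1,-1,-1],
  "travel": [
    [0,0,-0.0025],
    [0,0,-0.003],
    [0,0,-0.0035],
    [0,0,-0.0039],
    [0,0,-0.0039],
    [0,0,-0.0039],
    [0,0,-0.0039],
    [0,0,-0.0039],
    [0,0,-0.0039],
    [0,0,-0.0039]
  ],
  "rot": [
    [0,0,0],
    [0,0,0],
    [0,0,0],
    [0,0,0],
    [0,0,0],
    [0,0,0],
    [0,0,0],
    [0,0,0],
    [0,0,0],
    [0,0,0]
  ]
}}

```text
time: 29.05
position: [0.5154, -0.3561, 0.1596]
eef_rot: [-0.06, 0.061, -0.704, 0.705]
wrist_force: [-5.9, 4.6, 15.7]
width: 0.005
```

```bash
python3 rd.py p5
```

```text
[ 0.51542386 -0.35603901  0.15959721] [-5.40378483  5.29372231 14.52410416] 1.2321041114352473
```

{"api": "send_rows", "payload": {
  "claw": [-1,-1,-1,-1,-1,-1,-1,-1,-1,-1],
  "travel": [
    [0,0,-0.003],
    [0,0,-0.003],
    [0,0,-0.003],
    [0,0,-0.003],
    [0,0,-0.003],
    [0,0,-0.003],
    [0,0,-0.003],
    [0,0,-0.003],
    [0,0,-0.003],
    [0,0,-0.003]
  ],
  "rot": [
    [0,0,0],
    [0,0,0],
    [0,0,0],
    [0,0,0],
    [0,0,0],
    [0,0,0],
    [0,0,0],
    [0,0,0],
    [0,0,0],
    [0,0,0]
  ]
}}

```text
time: 30.1
position: [0.5155, -0.3561, 0.1591]
eef_rot: [-0.06, 0.061, -0.704, 0.705]
wrist_force: [-6.5, 5.6, 15.1]
width: 0.009
```

```bash
python3 rd.py p6
```

```text
[ 0.51546414 -0.35609555  0.15908427] [-5.87943621  5.44773128 14.96492922] 1.3146117046199481
```

{"api": "send_rows", "payload": {
  "claw": [-1,-1,-1,-1,-1,-1,-1,-1,-1,-1],
  "travel": [
    [0,0,-0.0026],
    [0,0,-0.0026],
    [0,0,-0.0026],
    [0,0,-0.0026],
    [0,0,-0.0026],
    [0,0,0],
    [0,0,0.005],
    [0,0,0.015],
    [0,0,0.03],
    [0,0,0.03]
  ],
  "rot": [
    [0,0,0],
    [0,0,0],
    [0,0,0],
    [0,0,0],
    [0,0,0],
    [0,0,0],
    [0,0,0],
    [0,0,0],
    [0,0,0],
    [0,0,0]
  ]
}}

```text
time: 31.15
position: [0.5167, -0.3571, 0.192]
eef_rot: [-0.061, 0.06, -0.703, 0.706]
wrist_force: [0.5, -0.2, -0.6]
width: 0.002
```

{"api": "send_rows", "payload": {
  "claw": [0.5,0.5,0.5,0.5,0.5,0.5,0.5,0.5,0.5,0.5],
  "travel": [
    [-0.001,0.001,0],
    [-0.001,0.001,0],
    [-0.001,0.001,0],
    [-0.001,0.001,0],
    [-0.001,0.001,0],
    [-0.001,0.001,0],
    [-0.001,0.001,0],
    [-0.001,0.001,0],
    [-0.001,0.001,0],
    [-0.001,0.001,-0.003]
  ],
  "rot": [
    [0,0,0],
    [0,0,0],
    [0,0,0],
    [0,0,0],
    [0,0,0],
    [0,0,0],
    [0,0,0],
    [0,0,0],
    [0,0,0],
    [0,0,0]
  ]
}}

```text
time: 32.15
position: [0.5159, -0.3564, 0.1894]
eef_rot: [-0.062, 0.059, -0.703, 0.706]
wrist_force: [-0.1, -0.3, 0.0]
width: 0.735
```

{"api": "send_rows", "payload": {
  "claw": [0.5,0.5,0.5,0.5,-1,-1,-1,-1,-1,-1],
  "travel": [
    [0,0,-0.02],
    [0,0,-0.04],
    [0,0,-0.056],
    [0,0,-0.056],
    [0,0,-0.056],
    [0,0,-0.056],
    [0,0,-0.056],
    [0,0,-0.056],
    [0,0,-0.056],
    [0,0,-0.056]
  ],
  "rot": [
    [0,0,0],
    [0,0,0],
    [0,0,0],
    [0,0,0],
    [0,0,0],
    [0,0,0],
    [0,0,0],
    [0,0,0],
    [0,0,0],
    [0,0,0]
  ]
}}

```text
time: 33.15
position: [0.5163, -0.3566, 0.1341]
eef_rot: [-0.062, 0.059, -0.703, 0.707]
wrist_force: [0.7, -0.1, 3.1]
width: 0.431
```

{"api": "send_rows", "payload": {
  "claw": [-1,-1,-1,-1,-1,-1,-1,-1,-1,-1],
  "travel": [
    [0,0,0.03],
    [0,0,0.065],
    [0,0.02,0.1],
    [-0.007,0.06,0.116],
    [-0.014,0.105,0.116],
    [-0.021,0.15,0.116],
    [-0.028,0.195,0.116],
    [-0.035,0.24,0.116],
    [-0.042,0.285,0.116],
    [-0.05,0.33,0.116]
  ],
  "rot": [
    [0,0,0],
    [0,0,0],
    [0,0,0.1],
    [0,0,0.2],
    [0,0,0.3],
    [0,0,0.4],
    [0,0,0.5],
    [0,0,0.6],
    [0,0,0.7],
    [0,0,0.8]
  ]
}}

```text
time: 34.15
position: [0.4655, -0.0249, 0.2501]
eef_rot: [-0.333, 0.329, -0.623, 0.626]
wrist_force: [2.0, -0.2, -0.4]
width: 0.432
```

{"api": "send_rows", "payload": {
  "claw": [-1,-1,-1,-1,-1,-1,-1,-1,-1,-1],
  "travel": [
    [-0.008,0.045,0],
    [-0.016,0.09,0],
    [-0.024,0.135,0],
    [-0.032,0.18,0],
    [-0.04,0.225,0],
    [-0.048,0.265,0],
    [-0.056,0.305,0],
    [-0.062,0.33,-0.02],
    [-0.066,0.337,-0.06],
    [-0.066,0.337,-0.09]
  ],
  "rot": [
    [0,0,0.06],
    [0,0,0.12],
    [0,0,0.18],
    [0,0,0.24],
    [0,0,0.3],
    [0,0,0.36],
    [0,0,0.42],
    [0,0,0.48],
    [0,0,0.54],
    [0,0,0.597]
  ]
}}

```text
time: 35.15
position: [0.3982, 0.3133, 0.1584]
eef_rot: [0.504, -0.499, 0.498, -0.499]
wrist_force: [0.3, -0.6, -1.6]
width: 0.434
```

Run:
```python
from h import *
st=bot.read_state(); print(st['position'],st['joint_pos'],st['width'],R.from_quat(np.roll(st['eef_rot'],-1)).as_matrix().round(3))
s=snap('side','s12')
h=cv2.cvtColor(s,cv2.COLOR_RGB2HSV); m=((h[...,1]>120)&(h[...,2]<120)&(h[...,0]<16)).astype(np.uint8)*255
m[:160]=0;m[230:]=0;m[:,:155]=0;m[:,215:]=0
c=max(cv2.findContours(m,0,2)[0],key=cv2.contourArea); c=c[:,0]
for i in (c[:,0].argmin(),c[:,0].argmax(),c[:,1].argmin(),c[:,1].argmax()): print(c[i],onz('side',*map(float,c[i]),.02).round(3))
```

```text
[0.39823034 0.31327522 0.15839285] [5.10468942e-01 7.59369494e-02 1.95499127e+00 6.87298778e-04
 1.10395384e+00 5.04004977e-01] 0.43363741260424343 [[ 0.006  0.006  1.   ]
 [-1.     0.004  0.006]
 [-0.004 -1.     0.006]]
[155 195] [0.326 0.406 0.02 ]
[203 198] [0.444 0.265 0.02 ]
[178 184] [0.439 0.413 0.02 ]
[169 211] [0.3   0.281 0.02 ]
```

Run:
```python
from h import *
for x,y in [(.465,.279),(.465,.409),(.335,.279),(.335,.409)]: print(proj('side',[x,y,.02]),proj('top',[x,y,.02]))
print(proj('side',[.398,.313,.08]))
s=cv2.imread('pics/s12_raw.png')[:,:,::-1]; a=cv2.imread('pics/s0_raw.png')[:,:,::-1]
view(np.hstack([a[160:230,145:225],s[160:230,145:225]]),'c13',None,5)
```

```text
[204.96957974 194.59041723] [179.72871273 207.18591486]
[183.99287341 182.04192237] [139.92758394 206.94013978]
[177.30319169 207.50506043] [178.48934423 247.09178147]
[156.62694621 193.87482913] [138.09391145 246.93139487]
[184.35541374 183.80629812]
```

View pics/c13.png

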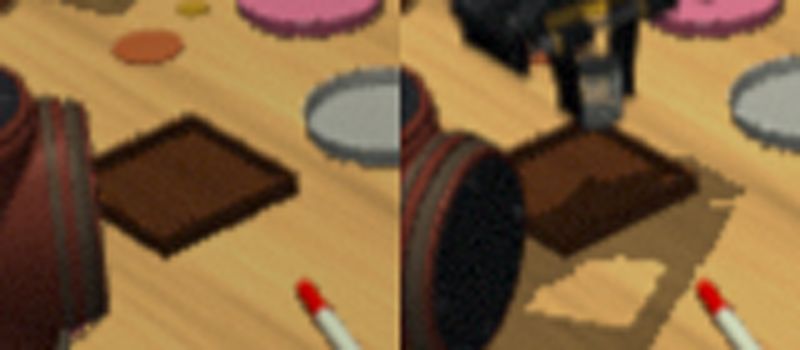

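{"api": "send_rows", "payload": {
  "claw": [-1,-1,-1,-1,-1,-1,0.15,0.15,0.15,0.15],
  "travel": [
    [0.001,-0.001,-0.03],
    [0.001,-0.001,-0.055],
    [0.001,-0.001,-0.067],
    [0.001,-0.001,-0.073],
    [0.001,-0.001,-0.074],
    [0.001,-0.001,-0.074],
    [0.001,-0.001,-0.074],
    [0.001,-0.001,-0.074],
    [0.001,-0.001,-0.074],
    [0.001,-0.001,-0.074]
  ],
  "rot": [
    [0,0,0],
    [0,0,0],
    [0,0,0],
    [0,0,0],
    [0,0,0],
    [0,0,0],
    [0,0,0],
    [0,0,0],
    [0,0,0],
    [0,0,0]
  ]
}}

```text
time: 36.2
position: [0.3969, 0.31, 0.0794]
eef_rot: [-0.502, 0.502, -0.498, 0.498]
wrist_force: [0.6, -0.4, -0.0]
width: 0.563
```

{"api": "send_rows", "payload": {
  "claw": [0.15,0.15,0.15,0.6,0.6,0.6,0.6,0.6,0.6,0.6],
  "travel": [
    [0,0,0.03],
    [0,0,0.07],
    [0,0,0.11],
    [0.015,-0.035,0.12],
    [0.03,-0.075,0.12],
    [0.047,-0.115,0.12],
    [0.064,-0.155,0.12],
    [0.081,-0.195,0.12],
    [0.098,-0.235,0.12],
    [0.115,-0.275,0.12]
  ],
  "rot": [
    [0,0,0],
    [0,0,0],
    [0,0,0],
    [0,0,0],
    [0,0,0],
    [0,0,0],
    [0,0,0],
    [0,0,0],
    [0,0,0],
    [0,0,0]
  ]
}}

```text
time: 37.2
position: [0.5123, 0.0333, 0.1996]
eef_rot: [-0.502, 0.502, -0.498, 0.498]
wrist_force: [1.3, 1.6, -0.8]
width: 0.798
```

{"api": "send_rows", "payload": {
  "claw": [0.6,0.6,0.6,0.6,0.6,0.6,0.6,0.6,0.6,0.6],
  "travel": [
    [0.016,-0.04,0],
    [0.032,-0.08,0],
    [0.045,-0.115,0],
    [0.054,-0.134,0],
    [0.054,-0.134,-0.015],
    [0.054,-0.134,-0.03],
    [0.054,-0.134,-0.04],
    [0.054,-0.134,-0.045],
    [0.054,-0.134,-0.045],
    [0.054,-0.134,-0.045]
  ],
  "rot": [
    [0,0,0],
    [0,0,0],
    [0,0,0],
    [0,0,0],
    [0,0,0],
    [0,0,0],
    [0,0,0],
    [0,0,0],
    [0,0,0],
    [0,0,0]
  ]
}}

```text
time: 38.2
position: [0.5664, -0.1001, 0.1547]
eef_rot: [-0.502, 0.502, -0.498, 0.498]
wrist_force: [0.1, -0.1, 0.2]
width: 0.804
```

Run:
```python
from h import *
st=bot.read_state(); print(st['position'],st['width'],R.from_quat(np.roll(st['eef_rot'],-1)).as_matrix().round(3))
t=snap('top','t13'); s=snap('side','s13'); bins(t)
hsv=cv2.cvtColor(t,cv2.COLOR_RGB2HSV)
g=hsv[205:250,135:182]; m=((g[...,1]<100)).astype(np.uint8)*255
n,l,S,C=cv2.connectedComponentsWithStats(m)
for i in range(1,n):
    if S[i][4]>30: print('spring in keep',S[i],C[i]+[135,205],onz('top',*(C[i]+[135,205]),.048))
# spring d in side view
h2=cv2.cvtColor(s,cv2.COLOR_RGB2HSV); r=(slice(205,245),slice(280,320)); m=((h2[r][...,1]<95)&(h2[r][...,2]<110)).astype(np.uint8)*255
n,l,S,C=cv2.connectedComponentsWithStats(m)
for i in range(1,n):
    if S[i][4]>15: print('d',S[i]+[280,205,0,0,0],C[i]+[280,205])
```

```text
[ 0.56641455 -0.10006774  0.15474761] 0.8044319312634458 [[ 0.009 -0.001  1.   ]
 [-1.    -0.     0.009]
 [ 0.    -1.    -0.001]]
tin [151 146  39  38 971] [169.2 165. ] [0.6078 0.3196 0.014 ]
keep [ 138  207   42   40 1441] [157.8 226.9] [0.4002 0.3487 0.018 ]
spring in keep [ 27  16  15  13 155] [168.87741935 227.10967742] [0.39782373 0.30648991 0.048     ]
d [292 214  14  18 178] [298.20786517 222.25280899]
```

{"api": "send_rows", "payload": {
  "claw": [0.6,0.6,0.6,0.6,0.6,-1,-1,-1,-1,-1],
  "travel": [
    [0,0.001,-0.02],
    [0,0.001,-0.04],
    [0,0.001,-0.056],
    [0,0.001,-0.067],
    [0,0.001,-0.067],
    [0,0.001,-0.067],
    [0,0.001,-0.067],
    [0,0.001,-0.067],
    [0,0.001,-0.067],
    [0,0.001,-0.067]
  ],
  "rot": [
    [0,0,0],
    [0,0,0],
    [0,0,0],
    [0,0,0],
    [0,0,0],
    [0,0,0],
    [0,0,0],
    [0,0,0],
    [0,0,0],
    [0,0,0]
  ]
}}

```text
time: 39.3
position: [0.5674, -0.0997, 0.0892]
eef_rot: [0.502, -0.502, 0.497, -0.499]
wrist_force: [0.9, 0.7, 2.0]
width: 0.517
```

{"api": "send_rows", "payload": {
  "claw": [-1,-1,-1,-1,-1,-1,-1,-1,-1,-1],
  "travel": [
    [0,0,0.02],
    [0,0,0.05],
    [0,0,0.085],
    [0,-0.015,0.12],
    [-0.005,-0.04,0.15],
    [-0.01,-0.07,0.16],
    [-0.015,-0.1,0.16],
    [-0.022,-0.13,0.16],
    [-0.028,-0.16,0.16],
    [-0.033,-0.19,0.16]
  ],
  "rot": [
    [0,0,0],
    [0,0,0],
    [0,0,0],
    [0,0,-0.1],
    [0,0,-0.2],
    [0,0,-0.3],
    [0,0,-0.4],
    [0,0,-0.5],
    [0,0,-0.6],
    [0,0,-0.7]
  ]
}}

```text
time: 40.3
position: [0.5338, -0.2907, 0.249]
eef_rot: [-0.299, 0.3, -0.64, 0.641]
wrist_force: [0.2, -0.1, -1.7]
width: 0.515
```

{"api": "send_rows", "payload": {
  "claw": [-1,-1,-1,-1,-1,-1,-1,-1,-1,-1],
  "travel": [
    [-0.005,-0.02,0],
    [-0.01,-0.035,0],
    [-0.015,-0.05,0],
    [-0.019,-0.065,0],
    [-0.02,-0.066,0],
    [-0.02,-0.066,-0.01],
    [-0.02,-0.066,-0.03],
    [-0.02,-0.066,-0.05],
    [-0.02,-0.066,-0.07],
    [-0.02,-0.066,-0.085]
  ],
  "rot": [
    [0,0,-0.1],
    [0,0,-0.2],
    [0,0,-0.3],
    [0,0,-0.4],
    [0,0,-0.5],
    [0,0,-0.6],
    [0,0,-0.7],
    [0,0,-0.7],
    [0,0,-0.7],
    [0,0,-0.7]
  ]
}}

```text
time: 41.3
position: [0.5131, -0.3561, 0.1622]
eef_rot: [-0.061, 0.063, -0.704, 0.704]
wrist_force: [-0.1, 0.2, -0.9]
width: 0.515
```

Run:
```python
from h import *
st=bot.read_state(); print(st['position'],st['width'],st['wrist_force'],R.from_quat(np.roll(st['eef_rot'],-1)).as_matrix().round(3))
```

```text
[ 0.51313168 -0.35614036  0.16224853] 0.5148354363918031 [-0.06355535  0.18036121 -0.86247857] [[-0.985 -0.002  0.174]
 [-0.174 -0.    -0.985]
 [ 0.003 -1.    -0.   ]]
```

{"api": "send_rows", "payload": {
  "claw": [-1,-1,-1,-1,-1,-1,-1,0.6,0.6,0.6],
  "travel": [
    [0.0018,0.0005,0],
    [0.0018,0.0005,-0.01],
    [0.0018,0.0005,-0.018],
    [0.0018,0.0005,-0.024],
    [0.0018,0.0005,-0.027],
    [0.0018,0.0005,-0.0283],
    [0.0018,0.0005,-0.0283],
    [0.0018,0.0005,-0.0283],
    [0.0018,0.0005,-0.0283],
    [0.0018,0.0005,-0.0283]
  ],
  "rot": [
    [0,0,0],
    [0,0,0],
    [0,0,0],
    [0,0,0],
    [0,0,0],
    [0,0,0],
    [0,0,0],
    [0,0,0],
    [0,0,0],
    [0,0,0]
  ]
}}

```text
time: 42.3
position: [0.5151, -0.3558, 0.1343]
eef_rot: [-0.061, 0.062, -0.704, 0.705]
wrist_force: [-0.0, 0.3, 0.0]
width: 0.704
```

{"api": "send_rows", "payload": {
  "claw": [0.6,0.6,0.6,0.6,-1,-1,-1,-1,-1,-1],
  "travel": [
    [0,0,0],
    [0,0,0.02],
    [0,0,0.04],
    [0,0,0.055],
    [0,0,0.055],
    [0,0,0.055],
    [0,0,0.055],
    [0,0,0.055],
    [0,0,0.055],
    [0,0,0.055]
  ],
  "rot": [
    [0,0,0],
    [0,0,0],
    [0,0,0],
    [0,0,0],
    [0,0,0],
    [0,0,0],
    [0,0,0],
    [0,0,0],
    [0,0,0],
    [0,0,0]
  ]
}}

```text
time: 43.3
position: [0.5149, -0.3557, 0.1887]
eef_rot: [-0.061, 0.063, -0.704, 0.704]
wrist_force: [-0.0, 0.2, -0.0]
width: 0.341
```

```bash
python3 rd.py s14
python3 - <<'E'
from h import *
a=cv2.imread('pics/s14_raw.png'); h2=cv2.cvtColor(a,cv2.COLOR_BGR2HSV)
u,v=proj('side',[.515,-.3555,.099]); print('expected top',u,v)
b=cv2.cvtColor(a,cv2.COLOR_BGR2GRAY)[int(v)-7:int(v)+8,int(u)-12:int(u)+13]
for r in b: print(' '.join('%3d'%x for x in r))
E
```

```text
[ 0.51501547 -0.35576386  0.18889039] [ 0.12115635 -0.78680834  0.41604185] 0.03902992910864138
expected top 352.9638959537519 247.3943902115309
191 190 190 188 180 100  49  30  56 128 174 185 186 185 185 179 178 173 101  35  14  13   7  44 136
193 192 192 190 189 146 126  91 117 173 189 186 185 186 186 188 186 166  89  30  12   8   8  56 161
191 189 192 193 195 186 181 170 171 186 171 167 162 163 163 183 178 136  65  19  10  12  11  68 167
190 189 190 192 194 195 193 170 147 121 102  97  97  96  97 119 113  87  43  12   2   7  23  79 164
189 191 187 169 160 169 168 119  85  63  53  49  53  53  52  63  60  50  29   4  11  11  39 102 167
190 185 160 141 134 136 113  69  54  51  49  50  49  48  48  49  50  38  21  12  13  28  50 134 177
189 160 137 128 127 113  76  53  48  52  51  48  47  50  49  50  49  46  39  27  31  43  56 142 183
160 137 129 128 128 108  67  51  53  49  52  49  51  49  49  47  48  46  48  45  46  39  63 167 188
134 133 130 129 128 112  66  49  53  54  52  49  49  49  48  51  49  48  47  51  46  43  69 179 191
119 129 126 132 132 117  69  49  50  52  52  53  50  52  49  49  51  48  47  47  46  40  82 181 193
 91  95  98 122 127 108  86  69  53  51  51  50  47  48  49  47  49  50  47  45  54  42  92 176 190
 71  73  74  93  94  97 104  90  81  70  58  53  52  48  51  49  47  49  48  58  61  56 130 180 190
 74  75  74  86  99  94  93 104 112 105  99  90  70  66  62  70  68  73  79 106  75  59  98 130 160
 74  86  98 104 107 112 106  99 104 127 115  92  79  83  98 125 104 102 113 103  70  65  73  81 105
 87  99 109 108 106 110  96 101  87  88  83  89 124 126 128 137 106  99 118 113  82  69  70  73  74
```

{"api": "send_rows", "payload": {
  "claw": [-1,-1,-1,-1,-1,-1,-1,-1,-1,-1],
  "travel": [
    [0,0,0],
    [0,0,0],
    [0,0,0],
    [0,0,-0.007],
    [0,0,-0.013],
    [0,0,-0.019],
    [0,0,-0.023],
    [0,0,-0.026],
    [0,0,-0.0283],
    [0,0,-0.0295]
  ],
  "rot": [
    [0,0,0],
    [0,0,0],
    [0,0,0],
    [0,0,0],
    [0,0,0],
    [0,0,0],
    [0,0,0],
    [0,0,0],
    [0,0,0],
    [0,0,0]
  ]
}}

```text
time: 44.35
position: [0.5149, -0.3556, 0.1596]
eef_rot: [0.061, -0.063, 0.704, -0.704]
wrist_force: [-2.1, 2.7, 5.2]
width: 0.007
```

```bash
python3 rd.py p7
```

```text
[ 0.51485654 -0.35556146  0.15948909] [-3.6173806   2.04494478  5.34572457] 0.5709694013920064
```

{"api": "send_rows", "payload": {
  "claw": [-1,-1,-1,-1,-1,-1,-1,-1,-1,-1],
  "travel": [
    [0,0,-0.0011],
    [0,0,-0.0011],
    [0,0,-0.0011],
    [0,0,-0.0011],
    [0,0,-0.0011],
    [0,0,-0.0011],
    [0,0,-0.0011],
    [0,0,-0.0011],
    [0,0,-0.0011],
    [0,0,-0.0011]
  ],
  "rot": [
    [0,0,0],
    [0,0,0],
    [0,0,0],
    [0,0,0],
    [0,0,0],
    [0,0,0],
    [0,0,0],
    [0,0,0],
    [0,0,0],
    [0,0,0]
  ]
}}

```text
time: 45.4
position: [0.5148, -0.3556, 0.1591]
eef_rot: [0.061, -0.063, 0.704, -0.704]
wrist_force: [-3.7, 2.0, 6.1]
width: 0.005
```

```bash
python3 rd.py p8
```

```text
[ 0.5148265  -0.35558408  0.15911119] [-2.38667209  2.36072607  5.48362044] 0.6025329271833294
```

{"api": "send_rows", "payload": {
  "claw": [-1,-1,-1,-1,-1,-1,-1,-1,-1,-1],
  "travel": [
    [0,0,-0.0007],
    [0,0,-0.0007],
    [0,0,-0.0007],
    [0,0,-0.0007],
    [0,0,-0.0007],
    [0,0,-0.0007],
    [0,0,-0.0007],
    [0,0,0.005],
    [0,0,0.015],
    [0,0,0.03]
  ],
  "rot": [
    [0,0,0],
    [0,0,0],
    [0,0,0],
    [0,0,0],
    [0,0,0],
    [0,0,0],
    [0,0,0],
    [0,0,0],
    [0,0,0],
    [0,0,0]
  ]
}}

```text
time: 46.45
position: [0.5145, -0.3553, 0.1891]
eef_rot: [0.06, -0.063, 0.705, -0.704]
wrist_force: [-0.6, -0.5, 0.2]
width: 0.009
```

{"api": "send_rows", "payload": {
  "claw": [0.6,0.6,0.6,0.6,0.6,0.6,0.6,0.6,0.6,0.6],
  "travel": [
    [0,0,0],
    [0,0,0],
    [0,0,0],
    [0,0,0],
    [0,0,0],
    [0,0,0],
    [0,0,0],
    [0,0,0],
    [0,0,0],
    [0,0,0]
  ],
  "rot": [
    [0,0,0],
    [0,0,0],
    [0,0,0],
    [0,0,0],
    [0,0,0],
    [0,0,0],
    [0,0,0],
    [0,0,0],
    [0,0,0],
    [0,0,0]
  ]
}}

```text
time: 47.45
position: [0.5145, -0.3553, 0.1891]
eef_rot: [0.06, -0.063, 0.705, -0.704]
wrist_force: [1.2, -0.2, 0.8]
width: 0.783
```

{"api": "send_rows", "payload": {
  "claw": [0.6,0.6,0.6,0.6,-1,-1,-1,-1,-1,-1],
  "travel": [
    [0.0005,-0.0005,-0.02],
    [0.0005,-0.0005,-0.038],
    [0.0005,-0.0005,-0.045],
    [0.0005,-0.0005,-0.045],
    [0.0005,-0.0005,-0.045],
    [0.0005,-0.0005,-0.045],
    [0.0005,-0.0005,-0.045],
    [0.0005,-0.0005,-0.045],
    [0.0005,-0.0005,-0.045],
    [0.0005,-0.0005,-0.045]
  ],
  "rot": [
    [0,0,0],
    [0,0,0],
    [0,0,0],
    [0,0,0],
    [0,0,0],
    [0,0,0],
    [0,0,0],
    [0,0,0],
    [0,0,0],
    [0,0,0]
  ]
}}

```text
time: 48.45
position: [0.5153, -0.356, 0.1446]
eef_rot: [0.061, -0.063, 0.705, -0.704]
wrist_force: [0.2, -0.2, 1.3]
width: 0.511
```

{"api": "send_rows", "payload": {
  "claw": [-1,-1,-1,-1,-1,-1,-1,-1,-1,-1],
  "travel": [
    [0,0,0.03],
    [0,0,0.065],
    [0,0.02,0.1],
    [0.005,0.06,0.116],
    [0.01,0.105,0.116],
    [0.015,0.15,0.116],
    [0.02,0.195,0.116],
    [0.025,0.24,0.116],
    [0.03,0.285,0.116],
    [0.035,0.33,0.116]
  ],
  "rot": [
    [0,0,0],
    [0,0,0],
    [0,0,0],
    [0,0,0],
    [0,0,0],
    [0,0,0],
    [0,0,0],
    [0,0,0],
    [0,0,0],
    [0,0,0]
  ]
}}

```text
time: 49.45
position: [0.55, -0.0242, 0.2605]
eef_rot: [0.061, -0.063, 0.705, -0.704]
wrist_force: [-0.0, -0.3, -0.8]
width: 0.513
```

{"api": "send_rows", "payload": {
  "claw": [-1,-1,-1,-1,-1,-1,-1,-1,-1,-1],
  "travel": [
    [0.006,0.045,0],
    [0.012,0.09,0],
    [0.018,0.135,0],
    [0.024,0.18,0],
    [0.03,0.225,0],
    [0.036,0.265,0],
    [0.042,0.305,0],
    [0.05,0.34,0],
    [0.056,0.362,0],
    [0.057,0.371,0]
  ],
  "rot": [
    [0,0,0],
    [0,0,0],
    [0,0,0],
    [0,0,0],
    [0,0,0],
    [0,0,0],
    [0,0,0],
    [0,0,0],
    [0,0,0],
    [0,0,0]
  ]
}}

```text
time: 50.45
position: [0.6066, 0.349, 0.2596]
eef_rot: [0.061, -0.064, 0.705, -0.704]
wrist_force: [0.5, -0.7, -1.1]
width: 0.515
```

Run:
```python
from h import *
s=snap('side','s15')
st=bot.read_state(); print(st['position'],st['width'],st['joint_pos'],R.from_quat(np.roll(st['eef_rot'],-1)).as_matrix().round(3))
print('tin proj',proj('side',[.607,.315,.018]))
view(s,'c14',(190,110,300,210),5)
```

```text
[0.60641965 0.34911461 0.25961417] 0.5159538740442573 [0.40896424 0.42084086 1.33866316 0.00214634 1.38596732 1.80236991] [[-0.984 -0.004  0.176]
 [-0.176  0.    -0.984]
 [ 0.004 -1.    -0.001]]
tin proj [226.61345743 178.82493451]
```

View pics/c14.png

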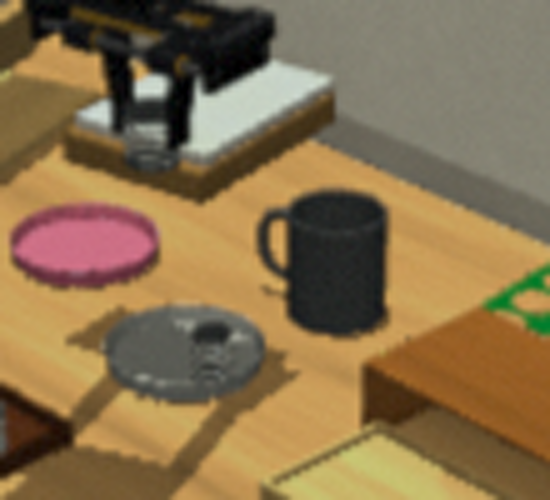

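{"api": "send_rows", "payload": {
  "claw": [-1,-1,-1,-1,-1,-1,-1,-1,-1,-1],
  "travel": [
    [0,-0.003,-0.03],
    [0,-0.003,-0.06],
    [0,-0.003,-0.09],
    [0,-0.003,-0.115],
    [0,-0.003,-0.132],
    [0,-0.003,-0.144],
    [0,-0.003,-0.152],
    [0,-0.003,-0.158],
    [0,-0.003,-0.162],
    [0,-0.003,-0.165]
  ],
  "rot": [
    [0,0,0],
    [0,0,0],
    [0,0,0],
    [0,0,0],
    [0,0,0],
    [0,0,0],
    [0,0,0],
    [0,0,0],
    [0,0,0],
    [0,0,0]
  ]
}}

```text
time: 51.5
position: [0.6069, 0.3463, 0.0952]
eef_rot: [0.061, -0.064, 0.705, -0.704]
wrist_force: [0.0, 0.2, -0.8]
width: 0.512
```

{"api": "send_rows", "payload": {
  "claw": [-1,-1,0.2,0.2,0.2,0.2,0.2,0.2,0.2,0.2],
  "travel": [
    [0,0,-0.001],
    [0,0,-0.001],
    [0,0,-0.001],
    [0,0,-0.001],
    [0,0,-0.001],
    [0,0,-0.001],
    [0,0,0.01],
    [0,0,0.04],
    [0,0,0.08],
    [0,0,0.12]
  ],
  "rot": [
    [0,0,0],
    [0,0,0],
    [0,0,0],
    [0,0,0],
    [0,0,0],
    [0,0,0],
    [0,0,0],
    [0,0,0],
    [0,0,0],
    [0,0,0]
  ]
}}

```text
time: 52.5
position: [0.6066, 0.3462, 0.2169]
eef_rot: [0.061, -0.064, 0.705, -0.704]
wrist_force: [0.9, 0.0, -1.0]
width: 0.603
```

{"api": "send_rows", "payload": {
  "claw": [-1,-1,-1,-1,-1,-1,-1,-1,-1,-1],
  "travel": [
    [-0.018,-0.036,0],
    [-0.036,-0.072,0],
    [-0.054,-0.108,0],
    [-0.072,-0.144,0],
    [-0.09,-0.18,0],
    [-0.108,-0.216,0],
    [-0.126,-0.252,0],
    [-0.144,-0.288,0],
    [-0.162,-0.324,0],
    [-0.177,-0.353,0]
  ],
  "rot": [
    [0,0,-0.02],
    [0,0,-0.04],
    [0,0,-0.06],
    [0,0,-0.08],
    [0,0,-0.1],
    [0,0,-0.12],
    [0,0,-0.14],
    [0,0,-0.16],
    [0,0,-0.17],
    [0,0,-0.17]
  ]
}}

```text
time: 53.5
position: [0.4288, -0.0083, 0.2178]
eef_rot: [0.002, -0.003, 0.707, -0.707]
wrist_force: [0.9, -0.6, 0.5]
width: 0.009
```

{"api": "send_rows", "payload": {
  "claw": [-1,-1,-1,-1,-1,-1,-1,-1,-1,-1],
  "travel": [
    [0,0,-0.03],
    [0,0,-0.06],
    [0,0,-0.09],
    [0,0,-0.11],
    [0,0,-0.122],
    [0,0,-0.129],
    [0,0,-0.133],
    [0,0,-0.133],
    [0,0,-0.133],
    [0,0,-0.133]
  ],
  "rot": [
    [0,0,0],
    [0,0,0],
    [0,0,0],
    [0,0,0],
    [0,0,0],
    [0,0,0],
    [0,0,0],
    [0,0,0],
    [0,0,0],
    [0,0,0]
  ]
}}

```text
time: 54.5
position: [0.4294, -0.0084, 0.0856]
eef_rot: [0.002, -0.003, 0.707, -0.707]
wrist_force: [0.6, 0.2, 0.9]
width: 0.003
```

```bash
cat > fin.py <<'E'
from h import *
import sys
t=snap('top',sys.argv[1]); s=snap('side',sys.argv[1]+'s'); bins(t)
st=bot.read_state(); print(st['position'],st['width'],st['wrist_force'],R.from_quat(np.roll(st['eef_rot'],-1)).as_matrix().round(3))
hsv=cv2.cvtColor(t,cv2.COLOR_RGB2HSV)
for nm,r in [('tin',(slice(140,195),slice(150,200))),('keep',(slice(205,250),slice(135,182)))]:
    g=hsv[r]; m=((g[...,1]<90)&(g[...,2]<110)).astype(np.uint8)*255
    n,l,S,C=cv2.connectedComponentsWithStats(m)
    for i in range(1,n):
        if S[i][4]>30: c=C[i]+[r[1].start,r[0].start]; print(nm,'dark',S[i][2:],c,onz('top',*c,.047).round(3))
print('pad home proj',proj('top',[.607,-.007,.03]))
m=np.zeros(t.shape[:2],np.uint8); r=(slice(155,220),slice(215,320)); g=hsv[r]
m[r]=((g[...,0]>24)&(g[...,0]<40)&(g[...,1]>70))*255
n,l,S,C=cv2.connectedComponentsWithStats(m)
for i in range(1,n):
    if S[i][4]>60: print('yellowish',S[i],C[i])
E
python3 fin.py t16
```

```text
tin [153 146  36  38 721] [171.8 165.8] [0.6052 0.3108 0.014 ]
keep [ 138  207   42   41 1438] [157.8 226.9] [0.4001 0.3488 0.018 ]
[ 0.42920874 -0.00839393  0.08541568] 0.004673224576979841 [-0.60962225  0.12460385  0.43473666] [[-1.    -0.001  0.007]
 [-0.007  0.    -1.   ]
 [ 0.001 -1.    -0.   ]]
tin dark [ 39  37 355] [162.45633803 161.25352113] [0.612 0.335 0.047]
tin dark [ 11  12 102] [181.03921569 165.26470588] [0.6   0.274 0.047]
keep dark [ 15  13 150] [168.76666667 227.16666667] [0.398 0.307 0.047]
pad home proj [266.8006677 164.964656 ]
yellowish [ 226  158   80   36 2418] [265.2146402  175.20223325]
```

{"api": "send_rows", "payload": {
  "claw": [-1,-1,-1,-1,-1,-1,-1,-1,-1,-1],
  "travel": [
    [0.008,0.001,0],
    [0.018,0.001,0],
    [0.03,0.001,0],
    [0.046,0.001,0],
    [0.063,0.001,0],
    [0.08,0.001,0],
    [0.097,0.001,0],
    [0.113,0.001,0],
    [0.127,0.001,0],
    [0.138,0.001,0]
  ],
  "rot": [
    [0,0,0],
    [0,0,0],
    [0,0,0],
    [0,0,0],
    [0,0,0],
    [0,0,0],
    [0,0,0],
    [0,0,0],
    [0,0,0],
    [0,0,0]
  ]
}}

```text
time: 55.6
position: [0.5682, -0.0076, 0.0848]
eef_rot: [0.002, -0.003, 0.707, -0.707]
wrist_force: [-2.2, -1.8, -0.2]
width: 0.005
```

{"api": "send_rows", "payload": {
  "claw": [-1,-1,-1,-1,-1,-1,-1,-1,-1,-1],
  "travel": [
    [0.003,0,0],
    [0.005,0,0],
    [0.007,0,0],
    [0.009,0,0],
    [0.009,0,0],
    [0.009,0,0],
    [0.009,0,0],
    [0.009,0,0],
    [0.009,0,0],
    [0.009,0,0]
  ],
  "rot": [
    [0,0,0],
    [0,0,0],
    [0,0,0],
    [0,0,0],
    [0,0,0],
    [0,0,0],
    [0,0,0],
    [0,0,0],
    [0,0,0],
    [0,0,0]
  ]
}}

```text
time: 56.6
position: [0.5762, -0.0076, 0.0845]
eef_rot: [0.001, -0.004, 0.707, -0.707]
wrist_force: [-4.9, -0.9, 1.5]
width: 0.007
```

{"api": "send_rows", "payload": {
  "claw": [-1,-1,-1,-1,-1,-1,-1,-1,-1,-1],
  "travel": [
    [0.002,0,0],
    [0.003,0,0],
    [0.003,0,0],
    [0.003,0,0],
    [0.003,0,0],
    [0.003,0,0],
    [0.003,0,0],
    [0.003,0,0],
    [0.003,0,0],
    [0.003,0,0]
  ],
  "rot": [
    [0,0,0],
    [0,0,0],
    [0,0,0],
    [0,0,0],
    [0,0,0],
    [0,0,0],
    [0,0,0],
    [0,0,0],
    [0,0,0],
    [0,0,0]
  ]
}}

```text
time: 57.6
position: [0.5768, -0.0076, 0.0844]
eef_rot: [-0.001, -0.006, 0.707, -0.707]
wrist_force: [-12.8, -1.8, 9.9]
width: 0.001
```

Solid end stop (12.8 N, no further travel). I'll back off, rise and check.

{"api": "send_rows", "payload": {
  "claw": [-1,-1,-1,-1,-1,-1,-1,-1,-1,-1],
  "travel": [
    [-0.01,0,0],
    [-0.03,0,0],
    [-0.06,0,0.01],
    [-0.09,0,0.04],
    [-0.11,-0.02,0.08],
    [-0.12,-0.06,0.12],
    [-0.12,-0.1,0.16],
    [-0.12,-0.14,0.18],
    [-0.12,-0.17,0.18],
    [-0.12,-0.18,0.18]
  ],
  "rot": [
    [0,0,0],
    [0,0,0],
    [0,0,0],
    [0,0,0],
    [0,0,0],
    [0,0,0],
    [0,0,0],
    [0,0,0],
    [0,0,0],
    [0,0,0]
  ]
}}

```text
time: 58.6
position: [0.4576, -0.1911, 0.2668]
eef_rot: [0.0, 0.003, -0.706, 0.708]
wrist_force: [1.0, 0.7, 0.4]
width: 0.009
```

```bash
python3 fin.py t17
python3 - <<'E'
from h import *
for a,b in (('t0','t17'),('s0','t17s')):
    A=cv2.imread(f'pics/{a}_raw.png').astype(int);B=cv2.imread(f'pics/{b}_raw.png').astype(int)
    d=(np.abs(A-B).max(2)>50).astype(np.uint8); n,l,S,C=cv2.connectedComponentsWithStats(d)
    print(a,[(S[i][:4].tolist(),S[i][4]) for i in range(1,n) if S[i][4]>25])
E
```

```text
tin [151 146  39  38 768] [171.8 165.4] [0.6065 0.3109 0.014 ]
keep [ 138  207   42   40 1441] [157.9 226.9] [0.4002 0.3484 0.018 ]
[ 0.45667749 -0.18862571  0.26442334] 0.005294149343204609 [-0.12811459 -0.86291642 -1.36434317] [[-1.    -0.009  0.004]
 [-0.004 -0.    -1.   ]
 [ 0.009 -1.    -0.   ]]
tin dark [ 36  36 311] [161.        161.1221865] [0.613 0.34  0.047]
tin dark [11 12 97] [181.         165.17525773] [0.6   0.274 0.047]
keep dark [ 15  13 151] [168.8807947  227.24503311] [0.397 0.307 0.047]
pad home proj [266.8006677 164.964656 ]
yellowish [252 159  30  12 170] [265.45294118 164.30588235]
t0 [([151, 146, 38, 25], np.int32(363)), ([263, 146, 157, 238], np.int32(15149)), ([156, 159, 13, 13], np.int32(121)), ([151, 172, 22, 22], np.int32(59)), ([163, 222, 12, 12], np.int32(76)), ([66, 248, 145, 97], np.int32(3952)), ([0, 265, 132, 119], np.int32(7827)), ([133, 268, 16, 15], np.int32(109)), ([151, 279, 29, 22], np.int32(278)), ([166, 316, 67, 68], np.int32(2605)), ([248, 368, 31, 16], np.int32(122))]
s0 [([74, 0, 259, 226], np.int32(14108)), ([12, 16, 15, 8], np.int32(95)), ([30, 16, 38, 10], np.int32(227)), ([67, 17, 32, 20], np.int32(508)), ([0, 18, 9, 7], np.int32(55)), ([84, 89, 6, 16], np.int32(57)), ([89, 93, 14, 23], np.int32(123)), ([14, 97, 40, 24], np.int32(568)), ([95, 122, 14, 23], np.int32(105)), ([306, 146, 13, 10], np.int32(59)), ([271, 149, 65, 59], np.int32(1746)), ([216, 168, 27, 19], np.int32(156)), ([22, 171, 88, 73], np.int32(4199)), ([205, 174, 31, 20], np.int32(219)), ([217, 177, 11, 5], np.int32(36)), ([181, 189, 10, 14], np.int32(97)), ([277, 192, 9, 6], np.int32(31)), ([66, 239, 61, 90], np.int32(2445)), ([161, 242, 162, 51], np.int32(3105)), ([170, 292, 11, 14], np.int32(100)), ([172, 304, 11, 6], np.int32(31)), ([156, 311, 16, 10], np.int32(64))]
```

```bash
python3 -c "
from h import *
print(onz('top',162.5,165.5,.047)); bot.sign_off(); print(bot.read_state()['time'])"
```

```text
[0.59832008 0.3343525  0.047     ]
the job is handed in; nothing more can be done
the job is handed in; nothing more can be done
```

The job is handed in, at about 59 s of the 210 s. I drew the tray out by its thumb pad. It held three springs, 31, 38 and 45 mm, and I tested them in that order. The 24 mm spring was absent.

| Spring | Needle at the mark | Verdict | Went into |
|---|---|---|---|
| 31 mm (b) | 0.61 rad | short of the line | grey steel tin |
| 38 mm (c) | 1.31 rad | past the line | square wooden tray |
| 45 mm (d) | 0.60 rad | short of the line | grey steel tin |

- **Pressing:** Each spring was held for at least a second within about 0.2 mm of the mark, by the measured tool height. None was pressed noticeably past it.
- **Tray:** I pushed it home until it stopped dead at 12.8 N. In the last top image its pad is within about 1.5 px of where it started, partly hidden by the arm.
- **Springs in place:** In the last top image, springs b and d lie inside the tin's outline and c inside the wooden tray's. I placed d by image differencing because its mask ran into the dark tin rim. I had no picture views left to confirm it by eye.
- **Tin moved:** It shifted about 3 cm around the time I left it after the first spring. I took this for the announced knock, but my own nudge can't be ruled out. I measured it again before placing the last spring.
- **Bystanders:** I saw none moved. The arm and its shadow made the final image comparison inconclusive for parts of the bench.

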